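# Clear the test plate and hold the gauge on its mark

### The arm

A 6-joint arm with a two-finger parallel gripper is mounted at the origin on a cart in front of the work surface, level with it; the furniture and walls round the work are solid. World frame = base frame: x ahead of the robot, y to its left, z up, the work surface at z = 0. Lengths are in mm, angles in rad, forces in N, time in s.
With the tool pointing down it reaches from about 350 to 975 mm from the base axis. Payload 7.1 kg.
Tool frame: the origin (TCP) lies between the finger pads; the fingertips stand 8 mm ahead of it and the grasp point (between the pads) lies 11 mm behind it (ctrl.tips_ahead is the distance from the TCP to the fingertips, in mm); y points along the fingers, z is the direction in which the jaws open and shut, and the axes are right-handed (so a half turn about y gives the same grasp; the last joint's range is limited). The gripper opens to 88 mm and grips with 3 to 60 N. Pads are 20 mm wide; open, the fingers measure 115 mm over their backs; the gripper's body (75 mm by 178 mm) begins 61 mm behind the grasp point.
Start: joints at [1.148, 0.423, 1.63, -0, 1.089, -0.019], TCP at [245.54, 574.73, 230.675] pointing down, gripper open.
Joint ranges: [-3, 3], [-0.9, 2.11], [0.09, 2.58], [-1.31, 4.45], [0.11, 2.69], [-2.54, 2.54]. Speed limits (rad/s): [2.39, 2.39, 3.01, 3.14, 3.14, 3.14].

### API

Orientations are given as a rotation vector (axis times angle).
In Python, from workcell import ctrl gives the robot as it stands.
- The arm moves only by the shell command python3 -m creep 'ROWS'. ROWS is JSON, a list of rows, each an object of numbers: "tx", "ty", "tz": the shift along the world's x, y, z in mm; "rx", "ry", "rz": the turn, a rotation vector about the world's x, y, z in rad; "fingers": the closure in counts, from 0 (fully open) to 255 (shut). A call has 1 to 10 rows; each row is the pose to reach, as a shift and turn from the pose commanded when the call began; what a row does not reach only later rows make up. A row lasts 1/8 s, in which the tool goes at most 62.5 mm and 10.7 degrees, less where a joint would pass 70% of its speed; a pose out of reach is approached as far as the arm can. A call with a gripper value outside its range is refused whole. The fingers move at their own pace and stop on an object; the grip force is fixed at half the most. Time passes only in rows, so rows that repeat a pose let the fingers close. It gives the time, the measured TCP pose, the force and the opening at its end, in the units of the state.
- ctrl.get_obs(): the state, without advancing time (a new reading comes with each control period).
- ctrl.get_image(name): name is "scene" or "top" or "wrist"; returns a dict with "pixels" (420x560x3 uint8, blue, green, red), "intrinsics" (3x3 intrinsics, pixels), "k1" (the pictures are not rectified: a ray, as slopes to the right and down, at radius r is drawn at 1 + k1 r^2 times it, then the intrinsics apply), "rvec" (rotation vector, rad) and "tvec" (3), from world to camera coordinates, as OpenCV has them. Camera axes: x right, y down, z forward; pixel columns grow to the right and rows downward; lengths in mm; the calibration is good to about 2 mm. A picture is of the moment at which its call begins. There is no depth.
- ctrl.close_job(): hands the job in, once; it reports no verdict.
The state is a dict: "t": time; "qpos": joint angles; "qvel": joint speeds; "joint_torque": joint torques, N m; "ee_pos": TCP position; "orientation": TCP orientation; "ft_force": force on the tool from outside, world axes, zero at the start; "moment": the same for the moment, N m; "width": finger opening in mm.
Only numpy, scipy, OpenCV 4.12 (cv2) and the standard library are available. Lean on these libraries where they do the work, as an engineer would, in place of code of your own. Each camera call takes 0.05 s, during which the arm holds its last target.

### The job

Take the scraper block and wipe all three loose chips off the sloping test plate on to the bench, without touching the chips with the fingers, and stand the scraper upright on the bench again. Then take the hand gauge out of its block and set its sprung nose on the centre of the ring mark (not the cross), square to the sloping plate, pressing lightly so that the nose is about half way in (never hard against its stop); leave the bystanders where they are. The program finishes while still holding the gauge there: do not put it down or let go.

Things in the scene. Friction and masses are not known exactly. Their poses are not given: they have to be found in the camera images.
- test_plate: bare metal plate, 130 x 90 x 8 mm, fixed on a grey stand. Origin: centre of its upper face, 58 mm above the bench; x points up the slope (130 mm side), y across (90 mm side), z is the outward normal. The face slopes 0.30 rad: lower edge 39 mm, upper edge 77 mm above the bench; the low edge faces the robot more or less. Marks: a ring and a diagonal cross
- ring (a point): centre of the ring mark on the face of the test plate (ring 26 mm outside, 20 mm inside diameter); axes as the plate's, z is the normal of the face. It lies 12 mm down the slope and 16 mm to +y from the plate's centre; the cross lies 38 mm to -y of it
- chip_0: loose dark metal chip, 11 x 16 x 8 mm, 12 g; lies on the face of the test plate at the start; origin at its centre
- chip_1: loose dark metal chip, 11 x 14 x 8 mm, 12 g; lies on the face of the test plate at the start; origin at its centre
- chip_2: loose dark metal chip, 11 x 18 x 8 mm, 12 g; lies on the face of the test plate at the start; origin at its centre
- scraper_grip (a point): middle of the grip rib of the loose grey scraper block (inverted T, 0.1 to 0.21 kg), 42 mm above the wiping face on which it stands on the bench; x across the block (thin way), y along it, z up. Wiping foot 28 mm (x) by 104 mm (y), 16 mm high; rib above it 22 mm (x) by 80 mm (y), top 58 mm above the wiping face
- gauge_grip (a point): middle of the square grip (26 x 26 mm) of the loose grey hand gauge, 0.14 to 0.22 kg. z runs up along the gauge; x, y are square to the grip's sides. The grip reaches 30 mm below and 27 mm above the point (gauge's top). Below: flange 40 mm in diameter (underside 36 mm below the point, resting on the black block), 18 mm stem down to 58 mm, sprung nose down to 76 mm below the point
- gauge_tip (a point): centre of the flat end (10 mm diameter) of the gauge's sprung nose, 76 mm below point gauge_grip along the gauge while the nose is out
- nose (a joint): how far the sprung nose is pushed into the gauge, m: 0 out, 0.008 at its hard stop; it starts to move at about 1 N and takes about 0.6 N more per mm (3.4 N half way, 5.8 N at the stop)
- media_bottle: square bottle, 66 x 66 x 170 mm, a bystander on the bench, not part of the job; origin at the centre of its underside
- beaker: clear beaker, 67 mm wide, 71 mm high, a bystander on the bench, not part of the job; origin at the centre of its underside
- vial: small vial with white cap, 29 x 68 mm, a bystander on the bench, not part of the job; origin at the centre of its underside
- petri_1: flat round dish, 91 x 16 mm, a bystander on the bench, not part of the job; origin at the centre of its underside
- foil_jar: small jar under foil, 50 x 48 mm, a bystander on the bench, not part of the job; origin at the centre of its underside
- holder: the black block that the gauge stands in, fixed to the bench, 64 x 64 x 55 mm, with an upright hole 25 mm wide and 48 mm deep; origin at the centre of its underside
- stand: the grey stand that carries the test plate, fixed to the bench; origin on the bench under the plate's centre
- scraper: the scraper block as a whole (see point scraper_grip); origin at the centre of its wiping face
- gauge: the hand gauge as a whole with its nose (see point gauge_grip); origin at the centre of the flange's underside
There are look-alikes about, which are no part of the job. What is shaped like the scraper but yellow is not meant.

How it is judged (in metres and radians):
On the way, in this order (a step that is already met when the one before it is completed fails the run):
1. all three chips are wiped off the plate, with the scraper in the hand and the gauge still in its block (height (world z) of each of chip_0, chip_1, chip_2 below 0.03 m and contact force between the fingers and scraper above 0.5 N and distance of gauge_grip from where it was at the start of the episode below 0.01 m), for 0.1 s.
2. the scraper stands on the bench again, let go (height (world z) of scraper_grip below 0.05 m and angle between scraper_grip's own z axis and vertical below 0.2 rad and contact force between the fingers and scraper below 0.2 N), for 0.2 s.
At the end, for the whole second after the job is handed in: Gauge held in the fingers, clear of its block: nose within 7 mm of the ring's centre, axis within 0.12 rad of the plate's normal, nose 1 to 7.2 mm in, pressing 0.8 to 8 N. Scraper upright on the bench, let go. Chips off the plate, below its edge (all of step 2 and height (world z) of each of chip_0, chip_1, chip_2 below 0.03 m and distance between gauge_tip and ring below 0.007 m and angle between the z axis of gauge_grip and the z axis of ring, either way round below 0.12 rad and value of joint nose between 0.001 and 0.0072 m and contact force between nose and stand between 0.8 and 8 N and contact force between the fingers and gauge above 1 N and contact force between gauge and holder below 0.1 N); the arm keeps its last pose, push and grip.
It fails at once if the gauge is pressed hard on the plate (over 15 N) (contact force between gauge and stand above 15 N).
It fails at once if the fingers touch a chip (contact force between the fingers and chip_0 above 1 N or contact force between the fingers and chip_1 above 1 N or contact force between the fingers and chip_2 above 1 N).
It fails at once if a bystander is moved by more than 30 mm (distance of any of media_bottle, beaker, vial, petri_1, foil_jar from where it was at the start of the episode above 0.03 m).
It also fails if it takes over 72 s, if anything falls off the work surface, if the arm or the gripper's body presses on something with over 40 N, if the wrist force passes 120 N, or if a joint passes its speed limit or range.

## Working session

There is one attempt and no reset: what is moved stays moved. The work goes in short steps, Python scripts to look and compute and a shell command to move; the robot and the scene stay as the last step left them, time stands still between calls to the robot, and variables do not carry over. Pictures are saved under pics/ and viewed, and the job is handed in when it is done.

```bash
ls; mkdir -p pics
cat > h.py <<'E'
import numpy as np, cv2
from workcell import ctrl
def save(name,fn):
    im=ctrl.get_image(name); cv2.imwrite('pics/'+fn+'.png',im['pixels'])
    np.savez('pics/'+fn+'.npz',**{k:np.array(im[k]) for k in ('pixels','intrinsics','k1','rvec','tvec')}); return im
def load(fn): return np.load('pics/'+fn+'.npz')
def D(c): return np.array([float(c['k1']),0,0,0,0])
def proj(c,P):
    return cv2.projectPoints(np.array(P,float).reshape(-1,3),np.array(c['rvec'],float),np.array(c['tvec'],float),np.array(c['intrinsics'],float),D(c))[0].reshape(-1,2)
def ray(c,uv):
    p=cv2.undistortPoints(np.array(uv,float).reshape(-1,1,2),np.array(c['intrinsics'],float),D(c)).reshape(-1,2)
    R=cv2.Rodrigues(np.array(c['rvec'],float))[0]
    o=-R.T@np.array(c['tvec'],float).ravel()
    d=(R.T@np.c_[p,np.ones(len(p))].T).T
    return o,d/np.linalg.norm(d,axis=1)[:,None]
def onz(c,uv,z):
    o,d=ray(c,uv); return o+d*((z-o[2])/d[:,2])[:,None]
def tri(obs):
    A=np.zeros((3,3));b=np.zeros(3)
    rs=[]
    for c,uv in obs:
        o,d=ray(c,[uv]);d=d[0];M=np.eye(3)-np.outer(d,d);A+=M;b+=M@o;rs.append((o,M))
    x=np.linalg.solve(A,b); return x,[np.linalg.norm(M@(x-o)) for o,M in rs]
E
python3 - <<'E'
from h import *
for n in ('scene','top','wrist'):
    c=save(n,n+'0'); o,d=ray(c,[[280,210]]); print(n,o,d,c['k1'])
s=ctrl.get_obs(); print({k:np.round(v,3) for k,v in s.items()})
E
```

```text
pics
scene [-595.96009419  831.56746526  801.53979375] [[ 0.70133211 -0.56079416 -0.44004906]] -0.11309506196216061
top [ 364.21113671  -96.31070287 1626.67785519] [[ 0.10393533 -0.01076791 -0.99452577]] -0.048502886857402304
wrist [178.5207629  601.69515722 383.75350512] [[ 0.23903652 -0.11119904 -0.96462237]] -0.05195134281406428
{'t': np.float64(0.15), 'qpos': array([ 1.148,  0.424,  1.63 , -0.   ,  1.089, -0.019]), 'qvel': array([-0.001, -0.004, -0.003, -0.   ,  0.001, -0.001]), 'joint_torque': array([ 1.0000e-03, -5.4499e+01, -2.7392e+01,  6.4000e-02,  2.1000e-02,
       -0.0000e+00]), 'ee_pos': array([245.386, 574.356, 230.097]), 'orientation': array([-1.549,  0.317, -0.317]), 'ft_force': array([0.683, 0.199, 0.315]), 'moment': array([-0.001, -0.019,  0.064]), 'width': np.float64(87.752)}
```

View pics/scene0.png

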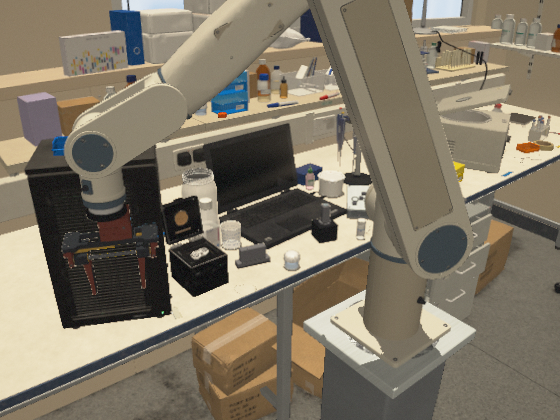

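View pics/top0.png

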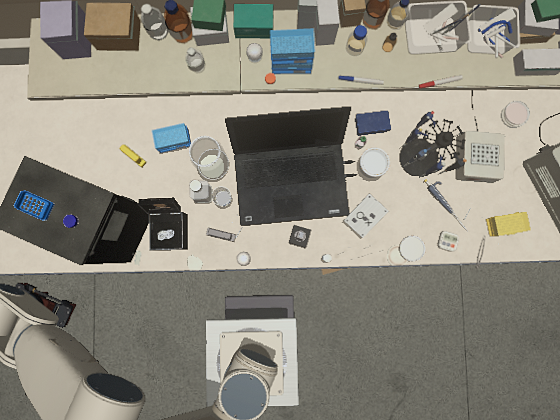

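View pics/wrist0.png

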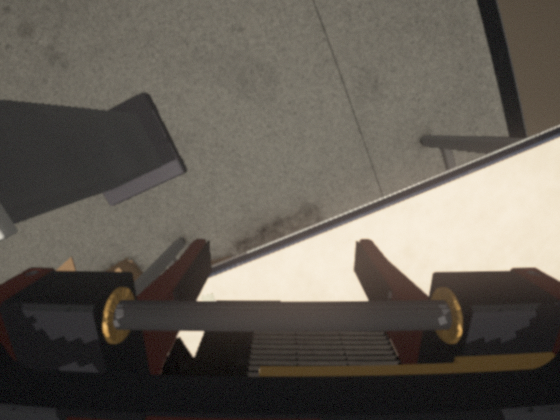

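Run:
```python
from h import *
a=load('top0')['pixels'];b=load('scene0')['pixels']
x=cv2.resize(a[160:280,160:440],None,fx=2.85,fy=2.85,interpolation=cv2.INTER_CUBIC)
cv2.imwrite('pics/top0z.png',x[:,:800])
x=cv2.resize(b[130:310,150:400],None,fx=3.2,fy=3.2,interpolation=cv2.INTER_CUBIC)
cv2.imwrite('pics/scene0z.png',x)
c=load('top0')
for n,uv,z in (('scr',(221,234),58),('holder',(300,237),80),('plate',(365,215),58),('cap',(327,258),60),('yellow',(133,155),50),('ball',(243,258),40)): print(n,onz(c,[uv],z))
```

```text
scr [[449.63059105  92.691492    58.        ]]
holder [[ 431.8232313  -178.82741139   80.        ]]
plate [[ 503.56418029 -408.33653139   58.        ]]
cap [[ 358.39432877 -270.4963912    60.        ]]
yellow [[738.30679663 404.90567997  50.        ]]
ball [[365.38593126  19.26416907  40.        ]]
```

View pics/top0z.png

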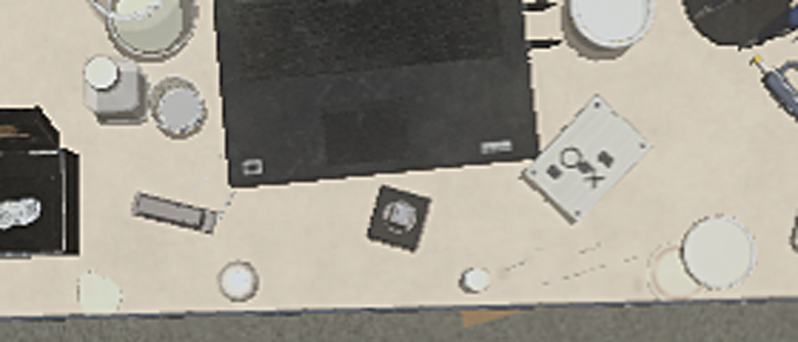

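View pics/scene0z.png

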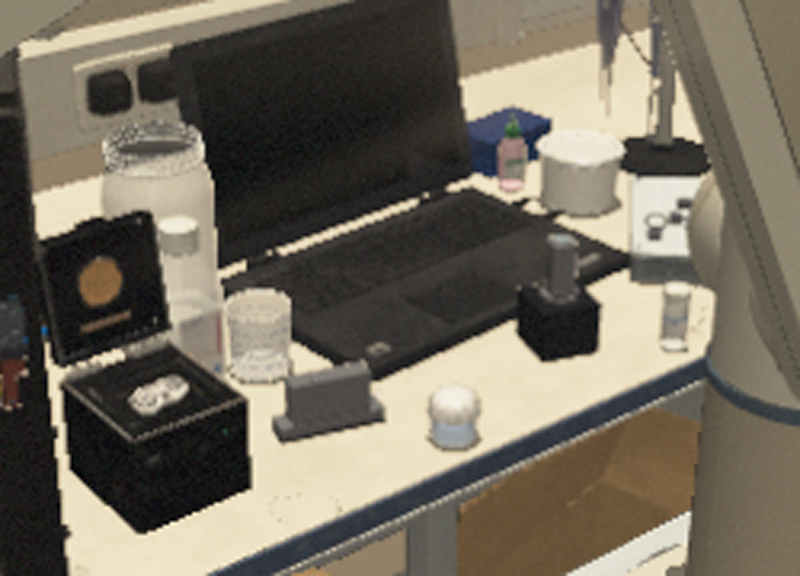

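```bash
cat >> h.py <<'E'
from scipy.spatial.transform import Rotation as Ro
def cur():
    s=ctrl.get_obs(); return np.array(s['ee_pos']),Ro.from_rotvec(s['orientation'])
def toolR(jaw_az,tilt_az=0,tilt=0):
    # tool y = pointing dir; z=jaw axis
    n=np.array([np.sin(tilt)*np.cos(tilt_az),np.sin(tilt)*np.sin(tilt_az),-np.cos(tilt)])
    z=np.array([np.cos(jaw_az),np.sin(jaw_az),0]); z-=n*(z@n); z/=np.linalg.norm(z)
    x=np.cross(n,z); return Ro.from_matrix(np.c_[x,n,z])
def delta(P,R,verbose=True):
    p,r=cur(); d=np.array(P)-p; rv=(R*r.inv()).as_rotvec()
    print('t',np.round(d,1),'r',np.round(rv,3),'deg',round(np.degrees(np.linalg.norm(rv)),1)); return d,rv
E
python3 - <<'E'
from h import *
p,r=cur(); print(r.as_matrix().round(3))
for sgn in (0,np.pi):
    R=toolR(np.radians(-14)+sgn); delta([450,93,230],R)
c=load('wrist0'); o,_=ray(c,[[280,210]]); print('cam in tool',r.inv().apply(o-p), r.inv().apply(ray(c,[[280,210]])[1]))
E
```

```text
[[ 0.92  -0.     0.393]
 [-0.393 -0.001  0.92 ]
 [-0.    -1.    -0.001]]
t [ 2.046e+02 -4.814e+02 -1.000e-01] r [ 1.000e-03 -1.000e-03 -1.411e+00] deg 80.9
t [ 2.046e+02 -4.814e+02 -1.000e-01] r [1.00e-03 1.00e-03 1.73e+00] deg 99.1
cam in tool [ -72.23021069 -153.65456861   -1.31276577] [[ 0.26350782  0.96463043 -0.00719466]]
```

Run:
```python
from h import *
c=load('top0')
for uv in ((85,263),(140,262),(20,157),(130,190),(148,250),(85,200)): print(uv,onz(c,[uv],0).round(),onz(c,[uv],250).round())
o=load('scene0')
for uv in ((62,320),(165,315)): print(uv,onz(o,[uv],0).round())
```

```text
(85, 263) [[360. 591.   0.]] [[360. 485. 250.]]
(140, 262) [[359. 391.   0.]] [[360. 316. 250.]]
(20, 157) [[755. 846.   0.]] [[695. 701. 250.]]
(130, 190) [[620. 430.   0.]] [[581. 349. 250.]]
(148, 250) [[401. 362.   0.]] [[396. 292. 250.]]
(85, 200) [[588. 595.   0.]] [[553. 489. 250.]]
(62, 320) [[519. 652.   0.]]
(165, 315) [[380. 426.   0.]]
```

```bash
python3 -m creep '[{"tz":40,"ty":-30,"rz":-0.1},{"tz":60,"ty":-85,"rz":-0.28},{"tz":60,"ty":-145,"rz":-0.46},{"tz":60,"ty":-205,"rz":-0.64},{"tz":60,"ty":-265,"rz":-0.82},{"tz":60,"tx":20,"ty":-320,"rz":-1.0},{"tz":60,"tx":65,"ty":-360,"rz":-1.18},{"tz":50,"tx":115,"ty":-395,"rz":-1.36},{"tz":30,"tx":160,"ty":-430,"rz":-1.41},{"tz":20,"tx":205,"ty":-445,"rz":-1.41}]'
python3 - <<'E'
from h import *
save('wrist','w1'); p,r=cur(); print(p, r.as_matrix().round(3))
E
```

```text
[245.40009791 574.43576516 230.19908745] [[ 0.92  -0.     0.393]
 [-0.393 -0.001  0.92 ]
 [-0.    -1.    -0.001]]schema error: expected keys tx, ty, tz, rx, ry, rz, fingers
```

View pics/w1.png

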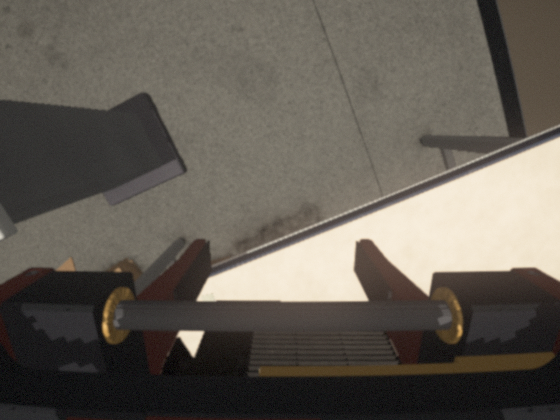

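Every key must be present in each row.

```bash
python3 -m creep '[{"tx":0,"ty":-30,"tz":40,"rx":0,"ry":0,"rz":-0.1,"fingers":0},{"tx":0,"ty":-85,"tz":60,"rx":0,"ry":0,"rz":-0.28,"fingers":0},{"tx":0,"ty":-145,"tz":60,"rx":0,"ry":0,"rz":-0.46,"fingers":0},{"tx":0,"ty":-205,"tz":60,"rx":0,"ry":0,"rz":-0.64,"fingers":0},{"tx":0,"ty":-265,"tz":60,"rx":0,"ry":0,"rz":-0.82,"fingers":0},{"tx":20,"ty":-320,"tz":60,"rx":0,"ry":0,"rz":-1.0,"fingers":0},{"tx":65,"ty":-360,"tz":60,"rx":0,"ry":0,"rz":-1.18,"fingers":0},{"tx":115,"ty":-395,"tz":50,"rx":0,"ry":0,"rz":-1.36,"fingers":0},{"tx":160,"ty":-430,"tz":30,"rx":0,"ry":0,"rz":-1.41,"fingers":0},{"tx":205,"ty":-445,"tz":20,"rx":0,"ry":0,"rz":-1.41,"fingers":0}]'
python3 - <<'E'
from h import *
save('wrist','w2'); p,r=cur(); print(p, r.as_matrix().round(3))
E
```

```text
t: 1.45
ee_pos: [451.4, 127.6, 249.9]
orientation: [-1.084, 1.388, -1.388]
ft_force: [-0.2, 1.3, 0.3]
width: 87.8
[456.28779501 127.1130814  249.34799824] [[-0.243  0.002  0.97 ]
 [-0.97  -0.001 -0.243]
 [ 0.    -1.     0.003]]
```

View pics/w2.png

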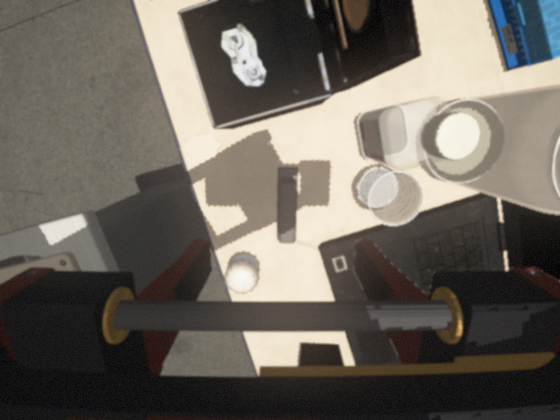

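Run:
```python
from h import *
a=load('w2')['pixels']
x=cv2.resize(a[120:270,200:370],None,fx=4,fy=4,interpolation=cv2.INTER_CUBIC)
cv2.imwrite('pics/w2z.png',x)
```

```text
(no output)
```

View pics/w2z.png

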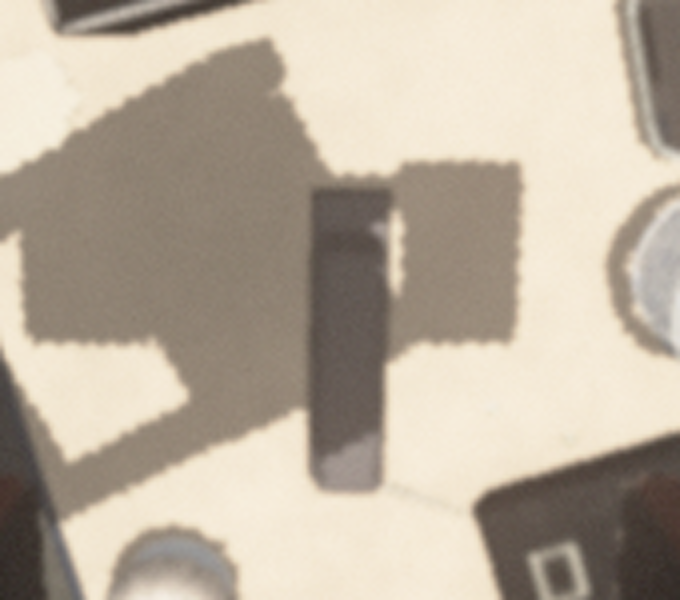

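```bash
cat >> h.py <<'E'
def scraper_pts(x,y,az):
    P=[]
    for hx,hy,zs in ((14,52,(0,16)),(11,40,(16,58))):
        for z in zs:
            for sx,sy in ((-1,-1),(1,-1),(1,1),(-1,1)):
                P.append([x+np.cos(az)*sx*hx-np.sin(az)*sy*hy,y+np.sin(az)*sx*hx+np.cos(az)*sy*hy,z])
    return np.array(P)
def boxlines(img,uv,off=(0,0),f=1,col=(0,255,0)):
    for b in range(0,len(uv),8):
        for i in range(4):
            for a,c in ((b+i,b+(i+1)%4),(b+4+i,b+4+(i+1)%4),(b+i,b+4+i)):
                q=[tuple(int(round((uv[k][j]-off[j])*f)) for j in (0,1)) for k in (a,c)]
                cv2.line(img,q[0],q[1],col,1)
E
python3 - <<'E'
from h import *
c=load('w2'); print('ribtop ends',onz(c,[(286.9,179),(286.9,242.5)],58)); print('ribtop sides', onz(c,[(278,215),(296.3,215)],58))
print('foot', onz(c,[(278,167),(297.75,167)],16))
c=load('top0'); z=2.85
print('top', onz(c,[(160+135/z,160+197/z),(160+210/z,160+215/z)],58))
E
```

```text
ribtop ends [[461.3809947  141.66327445  58.        ]
 [441.90303084  62.23563311  58.        ]]
ribtop sides [[439.880698   100.51387145  58.        ]
 [461.98099041  94.99599567  58.        ]]
foot [[452.6996199  153.50964881  16.        ]
 [478.29849081 147.12465848  16.        ]]
top [[467.61127215 139.77000341  58.        ]
 [443.63627155  48.8776866   58.        ]]
```

```bash
python3 -m creep '[{"tx":0,"ty":-60,"tz":0,"rx":0,"ry":0,"rz":0,"fingers":0},{"tx":0,"ty":-120,"tz":0,"rx":0,"ry":0,"rz":0,"fingers":0},{"tx":0,"ty":-180,"tz":0,"rx":0,"ry":0,"rz":0,"fingers":0},{"tx":0,"ty":-230,"tz":0,"rx":0,"ry":0,"rz":0,"fingers":0},{"tx":-5,"ty":-260,"tz":0,"rx":0,"ry":0,"rz":0,"fingers":0},{"tx":-5,"ty":-260,"tz":0,"rx":0,"ry":0,"rz":0,"fingers":0},{"tx":-5,"ty":-260,"tz":0,"rx":0,"ry":0,"rz":0,"fingers":0}]'
python3 - <<'E'
from h import *
save('wrist','g1'); p,r=cur(); print(p, r.as_matrix().round(3))
E
python3 -m creep '[{"tx":5,"ty":-45,"tz":10,"rx":0,"ry":0,"rz":-0.1,"fingers":0},{"tx":30,"ty":-100,"tz":10,"rx":0,"ry":0,"rz":-0.25,"fingers":0},{"tx":50,"ty":-150,"tz":10,"rx":0,"ry":0,"rz":-0.4,"fingers":0},{"tx":65,"ty":-200,"tz":10,"rx":0,"ry":0,"rz":-0.45,"fingers":0},{"tx":75,"ty":-250,"tz":10,"rx":0,"ry":0,"rz":-0.45,"fingers":0},{"tx":75,"ty":-265,"tz":10,"rx":0,"ry":0,"rz":-0.45,"fingers":0},{"tx":75,"ty":-265,"tz":10,"rx":0,"ry":0,"rz":-0.45,"fingers":0},{"tx":75,"ty":-265,"tz":10,"rx":0,"ry":0,"rz":-0.45,"fingers":0}]'
python3 - <<'E'
from h import *
save('wrist','p1'); p,r=cur(); print(p, r.as_matrix().round(3))
E
```

```text
t: 2.38
ee_pos: [445.4, -129.6, 250.6]
orientation: [-1.084, 1.386, -1.386]
ft_force: [0.0, 0.2, -0.3]
width: 88.1
[ 445.53786984 -129.28339866  250.64863432] [[-0.24  -0.     0.971]
 [-0.971  0.    -0.24 ]
 [-0.    -1.    -0.   ]]
t: 3.42
ee_pos: [520.5, -393.3, 260.6]
orientation: [-0.799, 1.699, -1.697]
ft_force: [0.3, 1.0, 0.7]
width: 87.8
[ 520.606165   -393.40682624  260.78932033] [[-0.638 -0.     0.77 ]
 [-0.77   0.001 -0.638]
 [-0.    -1.    -0.001]]
```

View pics/g1.png

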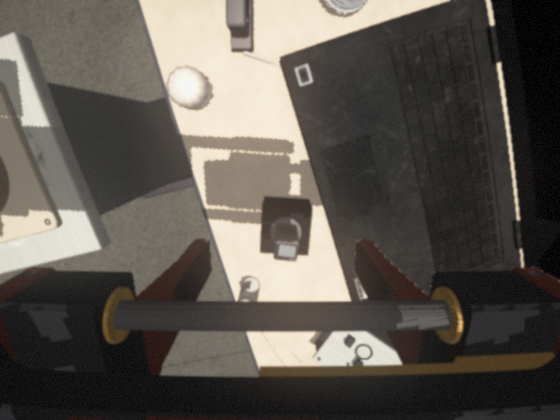

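View pics/p1.png

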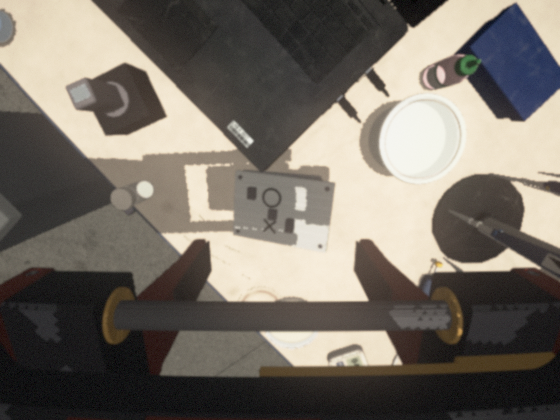

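Run:
```python
from h import *
a=load('p1')['pixels']
x=cv2.resize(a[150:265,215:355],None,fx=5.2,fy=5.2,interpolation=cv2.INTER_CUBIC)
cv2.imwrite('pics/p1z.png',x)
```

```text
(no output)
```

View pics/p1z.png

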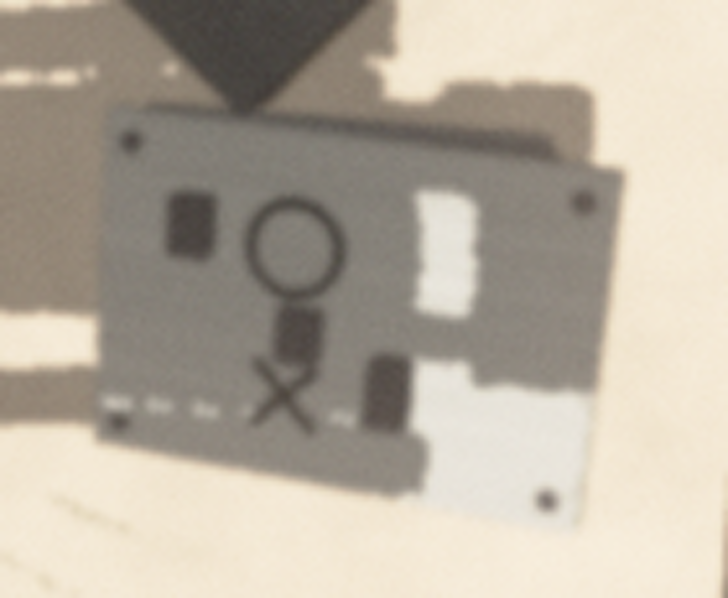

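```bash
cat >> h.py <<'E'
from scipy.optimize import least_squares
def plateR(az,sl=0.3):
    return (Ro.from_euler('z',az)*Ro.from_euler('y',-sl)).as_matrix()
E
python3 - <<'E'
from h import *
f=5.2;o=np.array([215,150]);p1=load('p1');t0=load('top0')
uv1=o+np.array([(112,105),(625,172),(580,530),(97,438),(296,247),(285,397)])/f
uv2=160+np.array([(522,172),(597,97),(650,147),(575,220),(571,157),(594,180)])/2.85
L=np.array([(-65,45,0),(65,45,0),(65,-45,0),(-65,-45,0),(-12,16,0),(-12,-22,0)],float)
def fit(views,fz=False):
    def res(v):
        R=plateR(v[3],v[4]);W=v[:3]+L@R.T
        r=[(proj(c,W)-uv)*w for c,uv,w in views]
        return np.concatenate([q.ravel() for q in r]+[[(v[4]-0.3)*200]])
    s=least_squares(res,[503,-408,58,-0.69,0.3]); return s
for n,vs in (('both',[(p1,uv1,1),(t0,uv2,0.5)]),('wrist',[(p1,uv1,1)]),('top',[(t0,uv2,1)])):
    s=fit(vs); print(n,s.x.round(3)); print(s.fun.round(1))
    R=plateR(s.x[3],s.x[4]); print('ring',s.x[:3]+R@[-12,16,0])
E
```

```text
both [ 5.02150e+02 -4.13425e+02  5.35650e+01 -7.72000e-01  3.00000e-01]
[-0.4  0.1 -0.2 -0.1 -0.7  0.5 -0.1  0.4  0.5 -0.   0.6 -1.   0.4 -0.1
  0.  -0.5  0.4 -0.5  0.6  0.2  0.  -0.1  0.1 -0.5 -0. ]
ring [ 505.10267377 -393.96463535   50.0198852 ]
wrist [ 5.02281e+02 -4.13392e+02  5.40460e+01 -7.71000e-01  3.00000e-01]
[-0.5  0.1 -0.1 -0.2 -0.6  0.5 -0.1  0.5  0.6 -0.   0.6 -0.9 -0. ]
ring [ 505.21662318 -393.92914698   50.50001831]
top [ 5.02423e+02 -4.15987e+02  3.16190e+01 -7.96000e-01  3.00000e-01]
[ 0.5 -0.2 -0.  -0.1  0.1  0.1  0.3  0.5 -0.3  0.1 -0.6 -0.5 -0. ]
ring [ 505.83066971 -396.6015474    28.07280633]
```

Run:
```python
from h import *
a=load('g1')['pixels'];b=load('p1')['pixels']
x=cv2.resize(a[190:270,245:330],None,fx=6,fy=6,interpolation=cv2.INTER_CUBIC)
y=cv2.resize(b[55:145,55:175],None,fx=5,fy=5,interpolation=cv2.INTER_CUBIC)
im=np.zeros((600,800,3),np.uint8); 
cv2.imwrite('pics/g1z.png',x);cv2.imwrite('pics/g2z.png',y)
```

```text
(no output)
```

View pics/g1z.png

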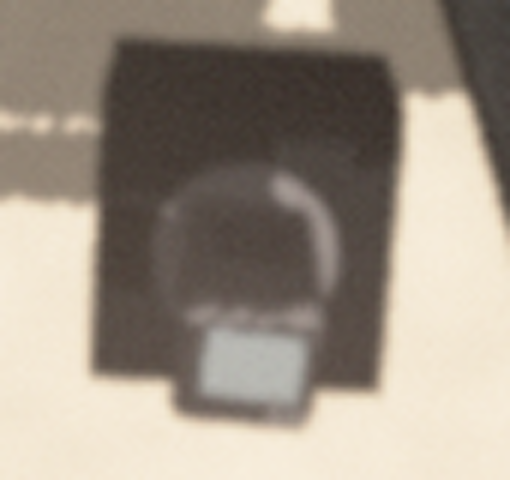

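View pics/g2z.png

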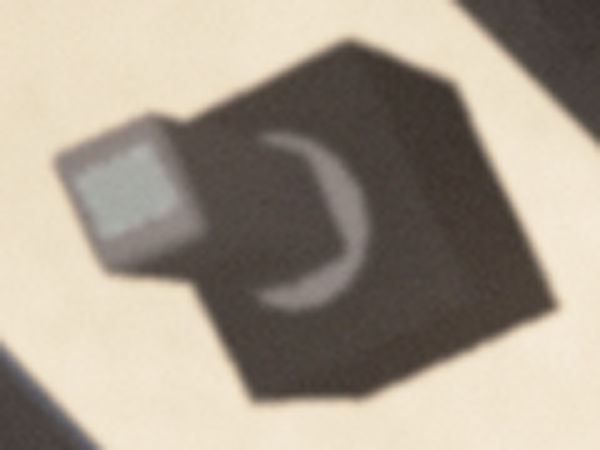

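Run:
```python
from h import *
g=load('g1');p=load('p1');t=load('top0')
u1=(245+248/6,190+364/6);u2=(55+130/5,55+192/5);u3=(160+401/2.85,160+214/2.85)
x,e=tri([(g,u1),(p,u2)]);print(x,e)
q=onz(p,[(55+a/5,55+b/5) for a,b in ((55,160),(150,113),(207,222),(108,272))],x[2]);print(q.round(1))
for i in range(4):
    d=q[(i+1)%4]-q[i];print(np.hypot(*d[:2]).round(1),np.degrees(np.arctan2(d[1],d[0])).round(1))
q=onz(g,[(245+a/6,190+b/6) for a,b in ((190,310),(318,313),(308,422),(178,408))],x[2])
for i in range(4):
    d=q[(i+1)%4]-q[i];print('g1',np.hypot(*d[:2]).round(1),np.degrees(np.arctan2(d[1],d[0])).round(1))
q=onz(g,[(245+a/6,190+b/6) for a,b in ((97,375),(378,389))],55);d=q[1]-q[0];print('holder edge',d,q.mean(0),np.degrees(np.arctan2(d[1],d[0])))
# flange centre circle in g1
print('flange',onz(g,[(245+248/6,190+248/6)],61), onz(t,[u3],118))
# scraper from g1/w2 check: rib near end top
```

```text
[ 438.07578942 -181.20282024  116.6467191 ] [np.float64(0.0756220366712493), np.float64(0.07562203667120161)]
[[ 430.9 -166.7  116.6]
 [ 452.4 -174.   116.6]
 [ 446.  -195.6  116.6]
 [ 423.1 -188.3  116.6]]
22.7 -18.8
22.5 -106.5
24.0 162.3
23.0 70.1
g1 22.7 -15.3
g1 21.2 -107.9
g1 23.7 159.4
g1 19.1 69.3
holder edge [ 58.70757598 -17.92543103   0.        ] [ 429.38182558 -210.76682196   55.        ] -16.979223092116253
flange [[ 439.29292247 -179.14832351   61.        ]] [[ 436.4505346 -179.3187386  118.       ]]
```

Run:
```python
from h import *
t=load('top0');p=load('p1')
for n,c,uv in (('base',t,(433,142)),('basenear',t,(402,165)),('base p1',p,(478,215)),('basel',p,(432,215)),('white jar',p,(420,140)),('laptopcorner',p,(262,168))): print(n,onz(c,[uv],0).round(),onz(c,[uv],100).round())
R=plateR(-0.772);C=np.array([502.2,-413.4,58]);n=R[:,2]
for nm,uv in (('c_low',[(170,195),(215,255)]),('c_mid',[(275,305),(322,362)]),('c_hi',[(362,355),(412,430)]),('ring',[(296,247)]),('pl',[(112,105),(625,172),(580,530),(97,438)])):
    for u in uv:
        h=8 if nm[0]=='c' else 0
        o,d=ray(p,[(215+u[0]/5.2,150+u[1]/5.2)]);d=d[0]; s=((C+n*h-o)@n)/(d@n); print(nm,(R.T@(o+d*s-C)).round(1))
a=p['pixels'][90:300,380:560];cv2.imwrite('pics/p1s.png',cv2.resize(a,None,fx=3,fy=3,interpolation=cv2.INTER_CUBIC)[:600])
a=t['pixels'][90:190,380:480];cv2.imwrite('pics/t0s.png',cv2.resize(a,None,fx=5,fy=5,interpolation=cv2.INTER_CUBIC)[:600])
```

```text
base [[ 773. -685.    0.]] [[ 748. -649.  100.]]
basenear [[ 689. -564.    0.]] [[ 669. -536.  100.]]
base p1 [[ 721. -622.    0.]] [[ 684. -554.  100.]]
basel [[ 665. -576.    0.]] [[ 642. -519.  100.]]
white jar [[ 711. -470.    0.]] [[ 676. -439.  100.]]
laptopcorner [[ 513. -359.    0.]] [[ 526. -354.  100.]]
c_low [-43.3  27.    8. ]
c_low [-30.6  13.7   8. ]
c_mid [-14.3   3.6   8. ]
c_mid [-1.2 -8.7  8. ]
c_hi [ 8.6 -5.2  8. ]
c_hi [ 22.7 -21.8   8. ]
ring [-12.7  16.8   0. ]
pl [-63.7  45.9   0. ]
pl [64.4 45.5  0. ]
pl [ 64.9 -42.4  -0. ]
pl [-64.2 -42.7   0. ]
```

View pics/p1s.png

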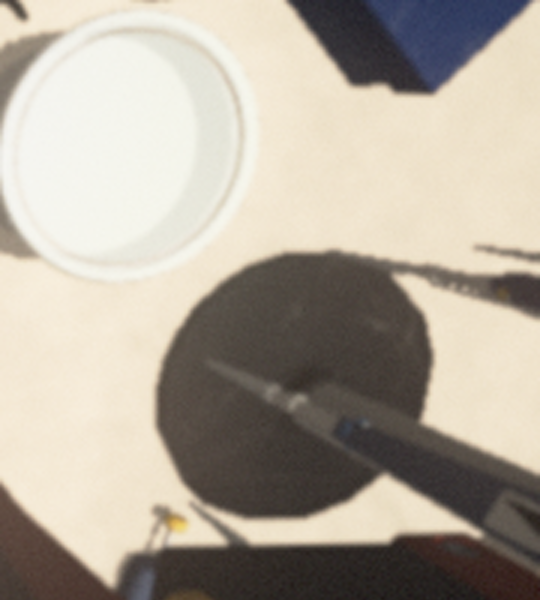

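View pics/t0s.png

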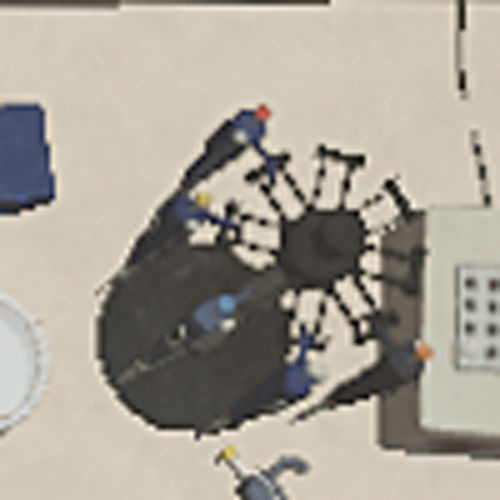

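```bash
python3 -m creep '[{"tx":-20,"ty":-20,"tz":-45,"rx":0,"ry":0,"rz":0,"fingers":0},{"tx":-35,"ty":-40,"tz":-80,"rx":0,"ry":0,"rz":0,"fingers":0},{"tx":-35,"ty":-40,"tz":-80,"rx":0,"ry":0,"rz":0,"fingers":0},{"tx":-35,"ty":-40,"tz":-80,"rx":0,"ry":0,"rz":0,"fingers":0}]'
python3 - <<'E'
from h import *
c=save('wrist','p2'); p,r=cur(); print(p)
a=c['pixels'][100:260,180:400];cv2.imwrite('pics/p2z.png',cv2.resize(a,None,fx=3.6,fy=3.6,interpolation=cv2.INTER_CUBIC))
E
```

```text
t: 3.98
ee_pos: [486.5, -434.8, 182.0]
orientation: [-0.797, 1.697, -1.699]
ft_force: [-0.2, -0.7, 0.8]
width: 87.6
[ 486.91486786 -434.91612338  182.46514225]
```

View pics/p2z.png

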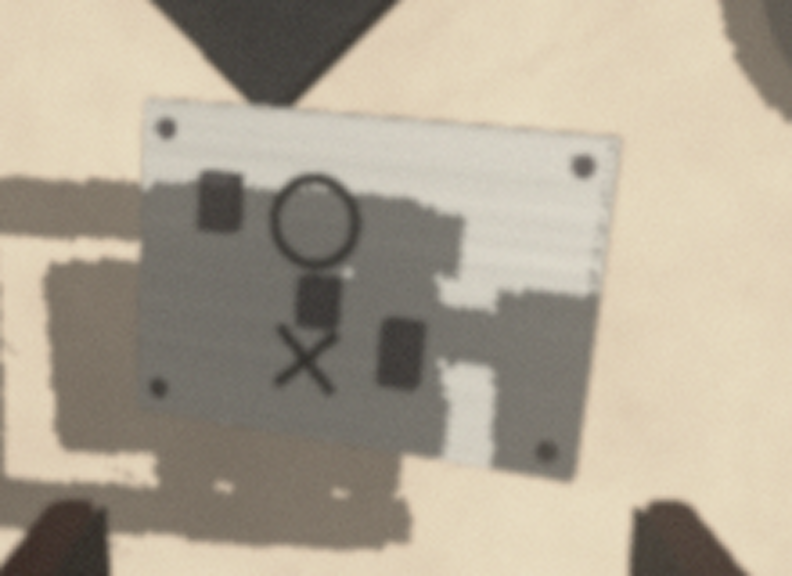

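Run:
```python
from h import *
p1=load('p1');p2=load('p2')
uv1=np.array([215,150])+np.array([(112,105),(625,172),(580,530),(97,438),(296,247),(285,397)])/5.2
uv2=np.array([180,100])+np.array([(147,98),(620,135),(574,482),(139,408),(316,221),(306,358)])/3.6
L=np.array([(-65,45,0),(65,45,0),(65,-45,0),(-65,-45,0),(-12,16,0),(-12,-22,0)],float)
print('tri ring',tri([(p1,uv1[4]),(p2,uv2[4])]))
for i in range(4): print(tri([(p1,uv1[i]),(p2,uv2[i])])[0].round(1))
def fit(views,fz):
    def res(v):
        R=plateR(v[3]);W=np.r_[v[:2],58 if fz else v[2]]+L@R.T
        return np.concatenate([(proj(c,W)-uv).ravel() for c,uv in views])
    return least_squares(res,[503,-408,58,-0.69])
for n,vs in (('both',[(p1,uv1),(p2,uv2)]),('p2',[(p2,uv2)])):
  for fz in (0,1):
    s=fit(vs,fz); print(n,fz,s.x.round(3),s.cost); print(s.fun.round(1)[-12:])
    R=plateR(s.x[3]); print('ring',s.x[:3]+R@[-12,16,0])
```

```text
tri ring (array([ 505.14006891, -392.87385508,   54.12380245]), [np.float64(0.11133659090865411), np.float64(0.11133659090869469)])
[ 489.7 -337.9   36.8]
[ 577.8 -423.2   77.3]
[ 514.5 -494.2   60.6]
[ 425.3 -402.4   31.6]
both 0 [ 502.161 -412.891   54.794   -0.77 ] 2.4538595151995937
[-0.2 -0.   0.3  0.4 -0.  -0.1 -0.  -0.1  0.6  0.2  0.9 -0.1]
ring [ 505.06052792 -393.42297387   51.24796702]
both 1 [ 502.528 -412.437   58.      -0.769] 4.928465243354067
[-0.9 -0.7  1.2 -0.2  0.7  0.5 -0.7  0.2  0.4 -0.1  0.7  0.1]
ring [ 505.42139866 -392.9679962    54.45375752]
p2 0 [ 502.029 -412.677   54.936   -0.769] 0.4975449656350212
[-0.6 -0.1  0.   0.2 -0.2 -0.2 -0.2 -0.1  0.3  0.1  0.6 -0.1]
ring [ 504.9093522  -393.20591715   51.38980884]
p2 1 [ 502.292 -412.342   47.863   -0.768] 2.0664410212639446
[-1.2 -0.5  0.8 -0.2  0.5  0.5 -0.9  0.4  0.1  0.   0.5  0.2]
ring [ 505.1673491  -392.86974219   44.3163095 ]
```

Run:
```python
from h import *
t=load('top0');w=load('w2');z=2.85
print('bottle cap',onz(t,[(160+101/z,160+72/z)],170),'bottle body',onz(t,[(160+x/z,160+y/z) for x,y in ((85,92),(142,92),(95,123),(145,120))],130).round())
print('beaker top',onz(t,[(160+178/z,160+107/z)],71), 'left edge w2',onz(w,[(353,190),(422,205)],0).round(), 'bottle w2',onz(w,[(358,115),(410,160),(357,150)],0).round())
print('jar',onz(t,[(160+238/z,160+281/z)],48),'laptop corner',onz(w,[(319,242)],20))
print('scraper rib nearend g1', tri([(w,(286.9,242.5)),(load('g1'),(241,27))]))
delta([451.5,101,250],toolR(np.radians(-13.8)))
```

```text
bottle cap [[603.87584971 160.79357142 170.        ]] bottle body [[587. 187. 130.]
 [586. 120. 130.]
 [550. 175. 130.]
 [553. 117. 130.]]
beaker top [[574.86324105  84.74703055  71.        ]] left edge w2 [[548.  94.   0.]
 [642.  48.   0.]] bottle w2 [[573. 193.   0.]
 [633. 117.   0.]
 [563. 148.   0.]]
jar [[363.28718718  16.95559131  48.        ]] laptop corner [[483.27045668  37.0725762   20.        ]]
scraper rib nearend g1 (array([443.87669981,  59.70719304,  51.63892582]), [np.float64(2.4784076882560315), np.float64(2.478407688256)])
t [-35.4 535.9  67.5] r [0.001 0.002 0.451] deg 25.9
```

```bash
python3 -m creep '[{"tx":0,"ty":25,"tz":50,"rx":0,"ry":0,"rz":0.05,"fingers":0},{"tx":-10,"ty":85,"tz":65,"rx":0,"ry":0,"rz":0.1,"fingers":0},{"tx":-20,"ty":145,"tz":65,"rx":0,"ry":0,"rz":0.15,"fingers":0},{"tx":-30,"ty":205,"tz":65,"rx":0,"ry":0,"rz":0.2,"fingers":0},{"tx":-35,"ty":265,"tz":65,"rx":0,"ry":0,"rz":0.25,"fingers":0},{"tx":-35,"ty":325,"tz":65,"rx":0,"ry":0,"rz":0.3,"fingers":0},{"tx":-35,"ty":385,"tz":65,"rx":0,"ry":0,"rz":0.35,"fingers":0},{"tx":-35,"ty":445,"tz":65,"rx":0,"ry":0,"rz":0.4,"fingers":0},{"tx":-35,"ty":500,"tz":40,"rx":0,"ry":0,"rz":0.45,"fingers":0},{"tx":-35.4,"ty":536,"tz":0,"rx":0,"ry":0,"rz":0.451,"fingers":0}]'
python3 -m creep '[{"tx":0,"ty":0,"tz":-30,"rx":0,"ry":0,"rz":0,"fingers":0},{"tx":0,"ty":0,"tz":-60,"rx":0,"ry":0,"rz":0,"fingers":0},{"tx":0,"ty":0,"tz":-80,"rx":0,"ry":0,"rz":0,"fingers":0},{"tx":0,"ty":0,"tz":-80,"rx":0,"ry":0,"rz":0,"fingers":0},{"tx":0,"ty":0,"tz":-80,"rx":0,"ry":0,"rz":0,"fingers":0}]'
python3 - <<'E'
from h import *
c=save('wrist','s1'); p,r=cur(); print(p)
delta([451.5,101,31],toolR(np.radians(-13.8)))
E
```

```text
t: 5.28
ee_pos: [452.1, 104.3, 183.0]
orientation: [-1.079, 1.378, -1.384]
ft_force: [0.4, 0.2, -0.7]
width: 87.9
t: 5.9
ee_pos: [451.2, 101.3, 102.1]
orientation: [-1.083, 1.383, -1.385]
ft_force: [-0.0, -0.4, 0.2]
width: 87.6
[451.20976447 101.22641908 102.10187448]
t [  0.3  -0.2 -71.1] r [-0.001  0.003  0.001] deg 0.2
```

View pics/s1.png

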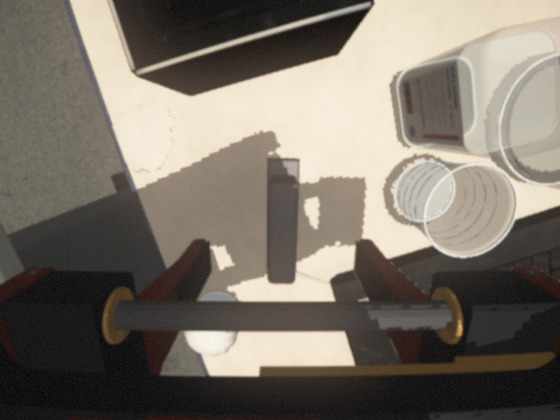

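Run:
```python
from h import *
c=load('s1'); im=c['pixels'][120:320,180:400].copy(); im=cv2.resize(im,None,fx=3,fy=3)
boxlines(im,proj(c,scraper_pts(451.5,101,np.radians(-13.8))),(180,120),3)
cv2.imwrite('pics/s1o.png',im)
```

```text
(no output)
```

View pics/s1o.png

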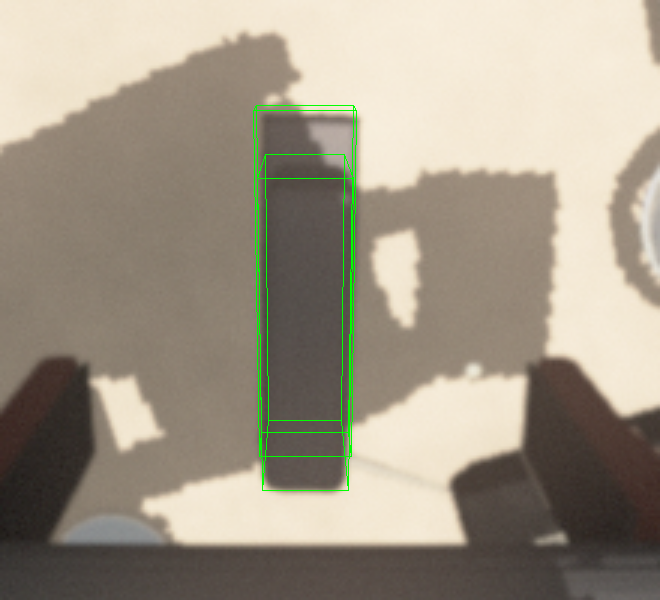

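```bash
python3 -m creep '[{"tx":0,"ty":-1,"tz":-40,"rx":0,"ry":0,"rz":0,"fingers":0},{"tx":0,"ty":-1,"tz":-71,"rx":0,"ry":0,"rz":0,"fingers":0},{"tx":0,"ty":-1,"tz":-71,"rx":0,"ry":0,"rz":0,"fingers":0},{"tx":0,"ty":-1,"tz":-71,"rx":0,"ry":0,"rz":0,"fingers":255},{"tx":0,"ty":-1,"tz":-71,"rx":0,"ry":0,"rz":0,"fingers":255},{"tx":0,"ty":-1,"tz":-71,"rx":0,"ry":0,"rz":0,"fingers":255},{"tx":0,"ty":-1,"tz":-71,"rx":0,"ry":0,"rz":0,"fingers":255},{"tx":0,"ty":-1,"tz":-71,"rx":0,"ry":0,"rz":0,"fingers":255}]'
```

```text
t: 6.95
ee_pos: [450.2, 99.8, 29.9]
orientation: [-1.085, 1.385, -1.385]
ft_force: [0.5, 0.6, -0.7]
width: 40.9
```

```bash
python3 -m creep '[{"tx":0,"ty":0,"tz":0,"rx":0,"ry":0,"rz":0,"fingers":255},{"tx":0,"ty":0,"tz":0,"rx":0,"ry":0,"rz":0,"fingers":255},{"tx":0,"ty":0,"tz":0,"rx":0,"ry":0,"rz":0,"fingers":255},{"tx":0,"ty":0,"tz":0,"rx":0,"ry":0,"rz":0,"fingers":255},{"tx":0,"ty":0,"tz":0,"rx":0,"ry":0,"rz":0,"fingers":255}]'
```

```text
t: 7.58
ee_pos: [450.2, 99.7, 29.6]
orientation: [-1.085, 1.385, -1.385]
ft_force: [-0.4, -0.4, -1.0]
width: 21.8
```

```bash
python3 -m creep '[{"tx":0,"ty":0,"tz":30,"rx":0,"ry":0,"rz":0,"fingers":255},{"tx":0,"ty":-10,"tz":90,"rx":0,"ry":0,"rz":0,"fingers":255},{"tx":0,"ty":-40,"tz":145,"rx":0,"ry":0,"rz":0,"fingers":255},{"tx":0,"ty":-90,"tz":180,"rx":0,"ry":0,"rz":0,"fingers":255},{"tx":0,"ty":-150,"tz":190,"rx":0,"ry":0,"rz":0,"fingers":255},{"tx":5,"ty":-210,"tz":190,"rx":0,"ry":0,"rz":-0.1,"fingers":255},{"tx":10,"ty":-270,"tz":190,"rx":0,"ry":0,"rz":-0.2,"fingers":255},{"tx":20,"ty":-330,"tz":190,"rx":0,"ry":0,"rz":-0.3,"fingers":255},{"tx":30,"ty":-380,"tz":190,"rx":0,"ry":0,"rz":-0.4,"fingers":255},{"tx":40,"ty":-430,"tz":190,"rx":0,"ry":0,"rz":-0.5,"fingers":255}]'
python3 - <<'E'
from h import *
az=-0.769;R=plateR(az);C=np.array([502.3,-412.6,58]);T=toolR(az,az,0.3)
print(R.round(3),T.as_matrix().round(3))
delta(C+R@[46,0,29.7+30],T)
delta(C+R@[46,0,29.7+2],T)
E
```

```text
t: 8.82
ee_pos: [489.8, -331.9, 219.3]
orientation: [-0.759, 1.735, -1.733]
ft_force: [0.8, 0.5, -1.0]
width: 22.3
[[ 0.687  0.695 -0.212]
 [-0.664  0.719  0.206]
 [ 0.296  0.     0.955]] [[-0.695  0.212  0.687]
 [-0.719 -0.206 -0.664]
 [-0.    -0.955  0.296]]
t [ 31.4 -99.  -90.6] r [-0.207 -0.219 -0.023] deg 17.3
t [  37.4 -104.7 -117.4] r [-0.207 -0.219 -0.023] deg 17.3
```

```bash
python3 -m creep '[{"tx":10,"ty":-40,"tz":0,"rx":-0.1,"ry":-0.11,"rz":-0.01,"fingers":255},{"tx":25,"ty":-80,"tz":-30,"rx":-0.207,"ry":-0.219,"rz":-0.023,"fingers":255},{"tx":31,"ty":-98,"tz":-70,"rx":-0.207,"ry":-0.219,"rz":-0.023,"fingers":255},{"tx":31,"ty":-98,"tz":-90,"rx":-0.207,"ry":-0.219,"rz":-0.023,"fingers":255},{"tx":31,"ty":-98,"tz":-90,"rx":-0.207,"ry":-0.219,"rz":-0.023,"fingers":255},{"tx":31,"ty":-98,"tz":-90,"rx":-0.207,"ry":-0.219,"rz":-0.023,"fingers":255}]'
python3 - <<'E'
from h import *
az=-0.769;R=plateR(az);C=np.array([502.3,-412.6,58]);T=toolR(az,az,0.3)
delta(C+R@[46,0,29.7+2],T); print(ctrl.get_obs()['ft_force'])
save('wrist','v1')
save('scene','v1s')
E
```

```text
t: 9.57
ee_pos: [521.4, -428.3, 130.4]
orientation: [-0.613, 1.436, -1.952]
ft_force: [-0.2, -0.1, -1.2]
width: 21.6
t [  5.7  -8.3 -28.5] r [ 0.002  0.001 -0.004] deg 0.3
[-0.19880056 -0.07328724 -1.2192272 ]
```

View pics/v1.png

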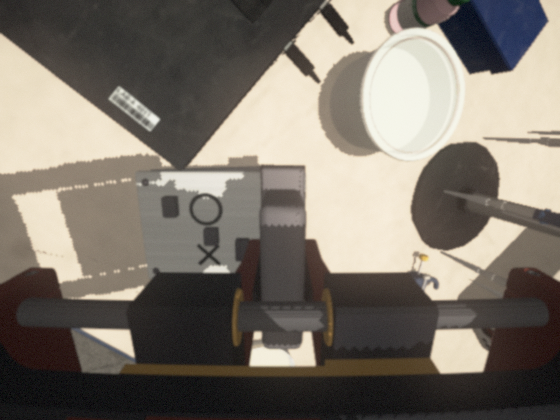

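View pics/v1s.png

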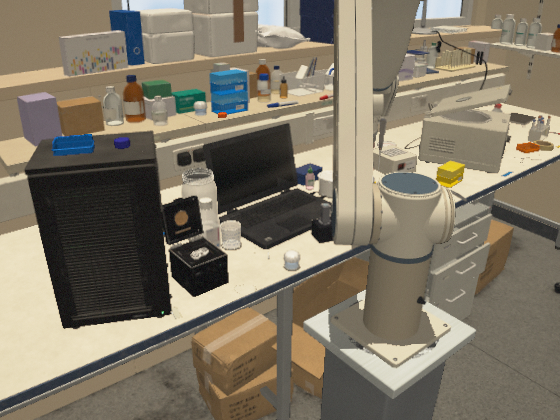

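```bash
python3 -m creep '[{"tx":3,"ty":-4,"tz":-15,"rx":0,"ry":0,"rz":0,"fingers":255},{"tx":5.5,"ty":-8,"tz":-26.5,"rx":0,"ry":0,"rz":0,"fingers":255},{"tx":5.5,"ty":-8,"tz":-26.5,"rx":0,"ry":0,"rz":0,"fingers":255},{"tx":5.5,"ty":-8,"tz":-26.5,"rx":0,"ry":0,"rz":0,"fingers":255}]'
python3 - <<'E'
from h import *
az=-0.769;R=plateR(az);C=np.array([502.3,-412.6,58])
p,_=cur(); print(R.T@(p-C)-[0,0,29.7])
E
python3 -m creep '[{"tx":0.2,"ty":-0.2,"tz":-1,"rx":0,"ry":0,"rz":0,"fingers":255},{"tx":0.4,"ty":-0.4,"tz":-2,"rx":0,"ry":0,"rz":0,"fingers":255},{"tx":0.4,"ty":-0.4,"tz":-2,"rx":0,"ry":0,"rz":0,"fingers":255}]'
```

```text
t: 10.18
ee_pos: [526.6, -436.3, 102.9]
orientation: [-0.614, 1.437, -1.952]
ft_force: [0.5, 0.5, -0.7]
width: 21.8
[45.63543976 -0.1344151   3.13860503]
t: 10.55
ee_pos: [527.1, -436.6, 101.3]
orientation: [-0.613, 1.437, -1.952]
ft_force: [0.1, -0.6, -1.5]
width: 21.9
```

```bash
python3 -m creep '[{"tx":0.2,"ty":-0.2,"tz":-1,"rx":0,"ry":0,"rz":0,"fingers":255},{"tx":0.2,"ty":-0.2,"tz":-1,"rx":0,"ry":0,"rz":0,"fingers":255},{"tx":0.2,"ty":-0.2,"tz":-1,"rx":0,"ry":0,"rz":0,"fingers":255}]'
python3 -m creep '[{"tx":0.2,"ty":-0.2,"tz":-1,"rx":0,"ry":0,"rz":0,"fingers":255},{"tx":0.2,"ty":-0.2,"tz":-1,"rx":0,"ry":0,"rz":0,"fingers":255},{"tx":0.2,"ty":-0.2,"tz":-1,"rx":0,"ry":0,"rz":0,"fingers":255}]'
python3 - <<'E'
from h import *
az=-0.769;R=plateR(az);C=np.array([502.3,-412.6,58])
p,_=cur(); print(R.T@(p-C)-[0,0,29.7])
E
```

```text
t: 10.92
ee_pos: [527.3, -436.9, 100.6]
orientation: [-0.613, 1.436, -1.952]
ft_force: [-2.9, 2.3, 5.4]
width: 21.4
t: 11.3
ee_pos: [527.3, -436.9, 100.5]
orientation: [-0.613, 1.436, -1.952]
ft_force: [-6.2, 7.2, 15.5]
width: 22.0
[ 4.58767863e+01 -3.39415547e-02  6.38658228e-01]
```

```bash
python3 -m creep '[{"tx":-0.5,"ty":0.5,"tz":2.2,"rx":0,"ry":0,"rz":0,"fingers":255},{"tx":-7.4,"ty":7.1,"tz":-0.8,"rx":0,"ry":0,"rz":0,"fingers":255},{"tx":-14.2,"ty":13.8,"tz":-3.7,"rx":0,"ry":0,"rz":0,"fingers":255},{"tx":-21.1,"ty":20.4,"tz":-6.7,"rx":0,"ry":0,"rz":0,"fingers":255},{"tx":-28,"ty":27.1,"tz":-9.6,"rx":0,"ry":0,"rz":0,"fingers":255},{"tx":-34.9,"ty":33.7,"tz":-12.6,"rx":0,"ry":0,"rz":0,"fingers":255}]'
python3 - <<'E'
from h import *
az=-0.769;R=plateR(az);C=np.array([502.3,-412.6,58])
p,_=cur(); print(R.T@(p-C)-[0,0,29.7]); save('wrist','v2')
E
```

```text
t: 12.05
ee_pos: [492.0, -402.8, 86.3]
orientation: [-0.613, 1.437, -1.952]
ft_force: [-0.7, -0.8, -1.1]
width: 22.2
[-5.20720013 -0.16386271  1.53183926]
```

View pics/v2.png

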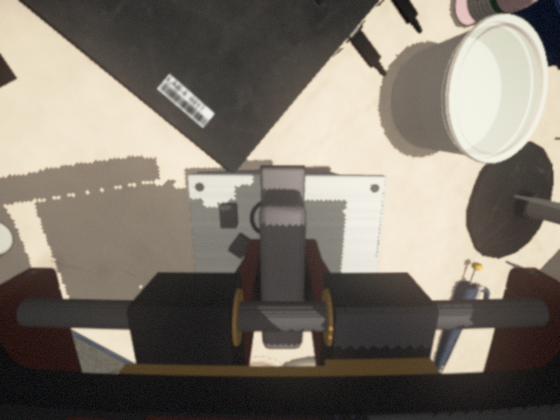

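```bash
python3 -m creep '[{"tx":-6.9,"ty":6.6,"tz":-3,"rx":0,"ry":0,"rz":0,"fingers":255},{"tx":-13.7,"ty":13.3,"tz":-5.9,"rx":0,"ry":0,"rz":0,"fingers":255},{"tx":-20.6,"ty":19.9,"tz":-8.9,"rx":0,"ry":0,"rz":0,"fingers":255},{"tx":-27.5,"ty":26.6,"tz":-11.8,"rx":0,"ry":0,"rz":0,"fingers":255},{"tx":-34.3,"ty":33.2,"tz":-14.8,"rx":0,"ry":0,"rz":0,"fingers":255},{"tx":-41.2,"ty":39.8,"tz":-17.8,"rx":0,"ry":0,"rz":0,"fingers":255},{"tx":-46,"ty":44.5,"tz":-19.8,"rx":0,"ry":0,"rz":0,"fingers":255},{"tx":-51,"ty":49.1,"tz":-21.9,"rx":0,"ry":0,"rz":0,"fingers":255},{"tx":-55,"ty":53.1,"tz":-23.7,"rx":0,"ry":0,"rz":0,"fingers":255}]'
python3 - <<'E'
from h import *
az=-0.769;R=plateR(az);C=np.array([502.3,-412.6,58])
p,_=cur(); print(R.T@(p-C)-[0,0,29.7]); save('wrist','v3')
E
```

```text
t: 13.22
ee_pos: [437.3, -350.1, 62.8]
orientation: [-0.613, 1.437, -1.952]
ft_force: [0.3, 0.3, -1.9]
width: 21.7
[-84.76833496  -0.2622545    1.52021373]
```

View pics/v3.png

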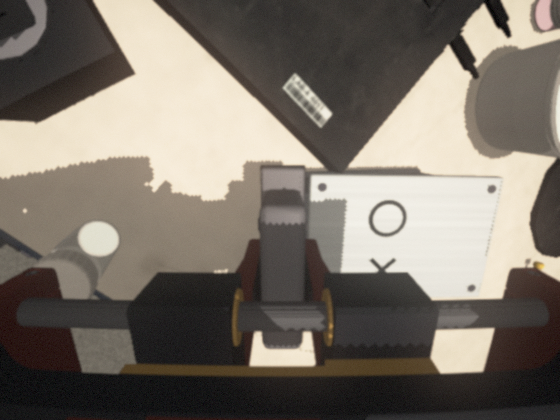

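```bash
python3 -m creep '[{"tx":-5,"ty":5,"tz":25,"rx":0,"ry":0,"rz":0,"fingers":255},{"tx":-5,"ty":5,"tz":80,"rx":0,"ry":0,"rz":0,"fingers":255},{"tx":-5,"ty":5,"tz":140,"rx":0.1,"ry":0.11,"rz":0,"fingers":255},{"tx":-5,"ty":5,"tz":160,"rx":0.205,"ry":0.217,"rz":0,"fingers":255},{"tx":-5,"ty":5,"tz":160,"rx":0.205,"ry":0.217,"rz":0,"fingers":255},{"tx":-5,"ty":5,"tz":160,"rx":0.205,"ry":0.217,"rz":0,"fingers":255}]'
python3 - <<'E'
from h import *
save('wrist','v4');save('top','v4t')
E
```

```text
t: 14.02
ee_pos: [431.9, -344.9, 221.3]
orientation: [-0.747, 1.743, -1.752]
ft_force: [-0.1, -0.2, -1.5]
width: 21.8
```

View pics/v4.png

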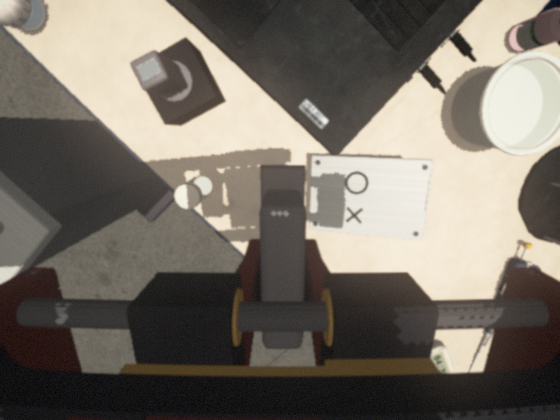

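```bash
python3 -m creep '[{"tx":0,"ty":40,"tz":10,"rx":0,"ry":0,"rz":0.05,"fingers":255},{"tx":5,"ty":100,"tz":10,"rx":0,"ry":0,"rz":0.1,"fingers":255},{"tx":10,"ty":160,"tz":10,"rx":0,"ry":0,"rz":0.2,"fingers":255},{"tx":15,"ty":220,"tz":10,"rx":0,"ry":0,"rz":0.3,"fingers":255},{"tx":18,"ty":280,"tz":10,"rx":0,"ry":0,"rz":0.4,"fingers":255},{"tx":18,"ty":340,"tz":0,"rx":0,"ry":0,"rz":0.5,"fingers":255},{"tx":18,"ty":400,"tz":-30,"rx":0,"ry":0,"rz":0.53,"fingers":255},{"tx":18,"ty":445,"tz":-80,"rx":0,"ry":0,"rz":0.53,"fingers":255},{"tx":18,"ty":445,"tz":-120,"rx":0,"ry":0,"rz":0.53,"fingers":255},{"tx":18,"ty":445,"tz":-120,"rx":0,"ry":0,"rz":0.53,"fingers":255}]'
python3 - <<'E'
from h import *
c=save('top','v5t'); delta([450,100,29.8],toolR(np.radians(-13.8)))
save('scene','v5s')
x=cv2.resize(c['pixels'][160:280,260:420],None,fx=5,fy=5,interpolation=cv2.INTER_CUBIC)
cv2.imwrite('pics/v5tz.png',x)
E
```

```text
t: 15.38
ee_pos: [446.2, 99.6, 99.4]
orientation: [-1.099, 1.38, -1.381]
ft_force: [0.4, 0.5, -2.0]
width: 21.6
t [  1.8   0.6 -71.6] r [ 0.005 -0.003 -0.007] deg 0.5
```

View pics/v5tz.png

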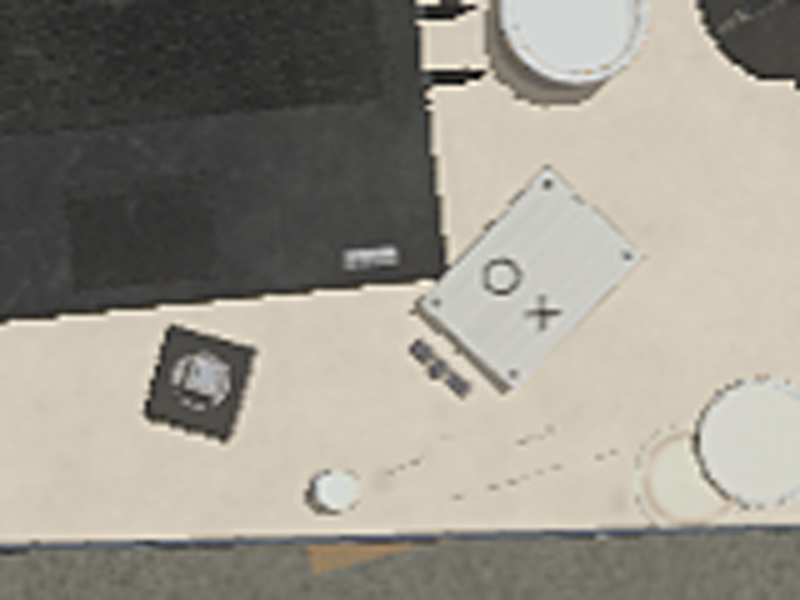

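```bash
python3 -m creep '[{"tx":1.5,"ty":0.5,"tz":-40,"rx":0.005,"ry":-0.003,"rz":-0.007,"fingers":255},{"tx":1.5,"ty":0.5,"tz":-63,"rx":0.005,"ry":-0.003,"rz":-0.007,"fingers":255},{"tx":1.5,"ty":0.5,"tz":-69,"rx":0.005,"ry":-0.003,"rz":-0.007,"fingers":255},{"tx":1.5,"ty":0.5,"tz":-69,"rx":0.005,"ry":-0.003,"rz":-0.007,"fingers":255},{"tx":1.5,"ty":0.5,"tz":-69,"rx":0.005,"ry":-0.003,"rz":-0.007,"fingers":255}]'
python3 -m creep '[{"tx":0,"ty":0,"tz":-1,"rx":0,"ry":0,"rz":0,"fingers":255},{"tx":0,"ty":0,"tz":-1,"rx":0,"ry":0,"rz":0,"fingers":255}]'
```

```text
t: 16.1
ee_pos: [453.1, 100.2, 35.2]
orientation: [-1.078, 1.381, -1.387]
ft_force: [0.2, -0.3, -1.2]
width: 22.0
t: 16.35
ee_pos: [452.3, 100.3, 33.3]
orientation: [-1.08, 1.381, -1.386]
ft_force: [-0.4, -0.1, -1.8]
width: 21.8
```

```bash
python3 -m creep '[{"tx":0,"ty":0,"tz":-1.5,"rx":0,"ry":0,"rz":0,"fingers":255},{"tx":0,"ty":0,"tz":-2.5,"rx":0,"ry":0,"rz":0,"fingers":255},{"tx":0,"ty":0,"tz":-2.5,"rx":0,"ry":0,"rz":0,"fingers":255}]'
python3 -m creep '[{"tx":0,"ty":0,"tz":-0.7,"rx":0,"ry":0,"rz":0,"fingers":255},{"tx":0,"ty":0,"tz":-0.7,"rx":0,"ry":0,"rz":0,"fingers":255}]'
```

```text
t: 16.73
ee_pos: [451.9, 100.3, 30.2]
orientation: [-1.081, 1.382, -1.386]
ft_force: [-0.4, 0.3, -1.9]
width: 22.3
t: 16.98
ee_pos: [452.1, 100.3, 29.7]
orientation: [-1.08, 1.382, -1.386]
ft_force: [-1.0, 0.8, 1.2]
width: 21.7
```

Contact felt at 29.7. Open and retreat.

```bash
python3 -m creep '[{"tx":0,"ty":0,"tz":-0.2,"rx":0,"ry":0,"rz":0,"fingers":60},{"tx":0,"ty":0,"tz":-0.2,"rx":0,"ry":0,"rz":0,"fingers":60},{"tx":0,"ty":0,"tz":-0.2,"rx":0,"ry":0,"rz":0,"fingers":60},{"tx":0,"ty":0,"tz":-0.2,"rx":0,"ry":0,"rz":0,"fingers":60},{"tx":0,"ty":0,"tz":-0.2,"rx":0,"ry":0,"rz":0,"fingers":60},{"tx":0,"ty":0,"tz":-0.2,"rx":0,"ry":0,"rz":0,"fingers":60}]'
python3 -m creep '[{"tx":0,"ty":0,"tz":20,"rx":0,"ry":0,"rz":0,"fingers":60},{"tx":0,"ty":0,"tz":60,"rx":0,"ry":0,"rz":0,"fingers":60},{"tx":0,"ty":-20,"tz":110,"rx":0,"ry":0,"rz":0,"fingers":40},{"tx":-5,"ty":-70,"tz":150,"rx":0,"ry":0,"rz":-0.02,"fingers":40},{"tx":-7,"ty":-130,"tz":165,"rx":0,"ry":0,"rz":-0.05,"fingers":40},{"tx":-10,"ty":-190,"tz":165,"rx":0,"ry":0,"rz":-0.07,"fingers":40},{"tx":-10,"ty":-240,"tz":150,"rx":0,"ry":0,"rz":-0.07,"fingers":40},{"tx":-10,"ty":-250,"tz":150,"rx":0,"ry":0,"rz":-0.07,"fingers":40},{"tx":-10,"ty":-250,"tz":150,"rx":0,"ry":0,"rz":-0.07,"fingers":40}]'
python3 - <<'E'
from h import *
save('wrist','u1');print(cur()[0]); c=save('scene','u1s')
cv2.imwrite('pics/u1sz.png',cv2.resize(c['pixels'][130:310,150:400],None,fx=3.2,fy=3.2,interpolation=cv2.INTER_CUBIC))
E
```

```text
t: 17.73
ee_pos: [452.0, 100.2, 29.5]
orientation: [-1.08, 1.382, -1.386]
ft_force: [-0.1, -0.5, -1.0]
width: 67.2
t: 18.85
ee_pos: [441.8, -150.0, 179.4]
orientation: [-1.04, 1.433, -1.437]
ft_force: [-0.6, 0.2, -0.2]
width: 73.8
[ 441.89476858 -149.27850024  179.48276836]
```

View pics/u1.png

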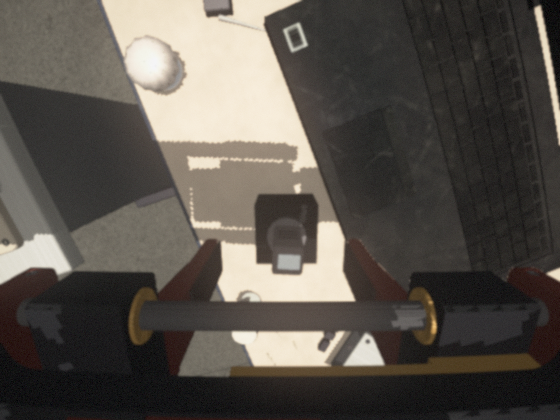

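View pics/u1sz.png

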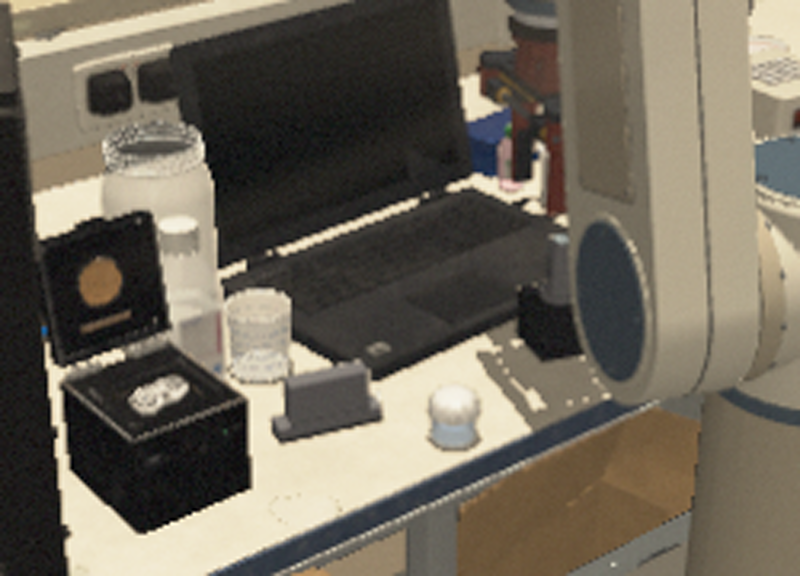

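Run:
```python
from h import *
c=load('u1')
cv2.imwrite('pics/u1z.png',cv2.resize(c['pixels'][180:285,240:335],None,fx=6,fy=6,interpolation=cv2.INTER_CUBIC)[:600])
```

```text
(no output)
```

View pics/u1z.png

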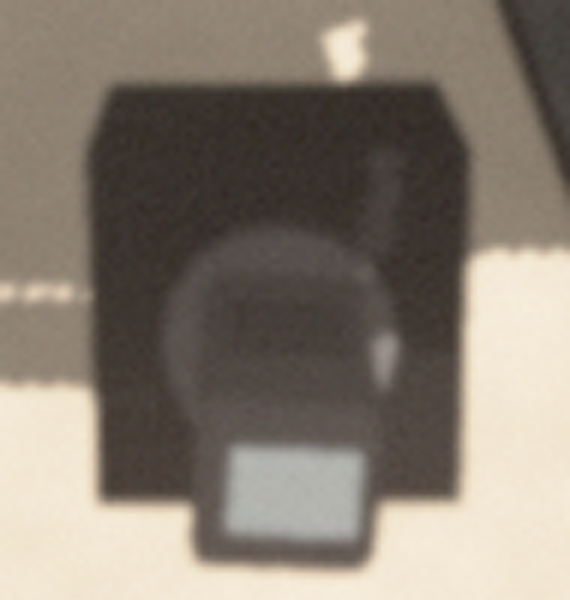

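Run:
```python
from h import *
c=load('u1');p=load('p1');g=load('g1')
print(tri([(c,(240+292/6,180+494/6)),(p,(81,93.4)),(g,(286.3,250.7))]))
print(onz(c,[(240+292/6,180+494/6)],118))
q=onz(c,[(240+a/6,180+b/6) for a,b in ((228,445),(365,452),(360,540),(222,535))],118)
for i in range(4):
    d=q[(i+1)%4]-q[i];print(np.hypot(*d[:2]).round(1),np.degrees(np.arctan2(d[1],d[0])).round(1))
print(np.degrees(np.arctan2(*cur()[1].as_matrix()[[1,0],2])))
delta([438.2,-180.5,80],toolR(np.radians(-18.5)))
```

```text
(array([ 438.19872421, -181.39457558,  117.01462182]), [np.float64(0.32060788297705656), np.float64(0.10890155934863281), np.float64(0.33860281698555644)])
[[ 438.41367996 -181.27134507  118.        ]]
18.5 -21.2
13.1 -109.9
18.9 159.7
13.3 68.3
-17.821711701292685
t [ -3.8 -31.6 -99.5] r [-0.001  0.005 -0.012] deg 0.7
```

```bash
python3 -m creep '[{"tx":-3.8,"ty":-25,"tz":-10,"rx":0,"ry":0.004,"rz":-0.02,"fingers":40},{"tx":-3.8,"ty":-32.2,"tz":-40,"rx":0,"ry":0.004,"rz":-0.02,"fingers":40},{"tx":-3.8,"ty":-32.2,"tz":-75,"rx":0,"ry":0.004,"rz":-0.02,"fingers":40},{"tx":-3.8,"ty":-32.2,"tz":-99.5,"rx":0,"ry":0.004,"rz":-0.02,"fingers":40},{"tx":-3.8,"ty":-32.2,"tz":-99.5,"rx":0,"ry":0.004,"rz":-0.02,"fingers":40},{"tx":-3.8,"ty":-32.2,"tz":-99.5,"rx":0,"ry":0.004,"rz":-0.02,"fingers":40},{"tx":-3.8,"ty":-32.2,"tz":-99.5,"rx":0,"ry":0.004,"rz":-0.02,"fingers":40}]'
python3 - <<'E'
from h import *
save('wrist','u2');delta([438.2,-181.2,80],toolR(np.radians(-19)))
E
```

```text
t: 19.82
ee_pos: [439.1, -181.9, 81.1]
orientation: [-1.032, 1.446, -1.45]
ft_force: [-0.1, -0.5, -0.4]
width: 73.9
t [-0.8  0.8 -1.1] r [ 0.     0.003 -0.   ] deg 0.2
```

View pics/u2.png

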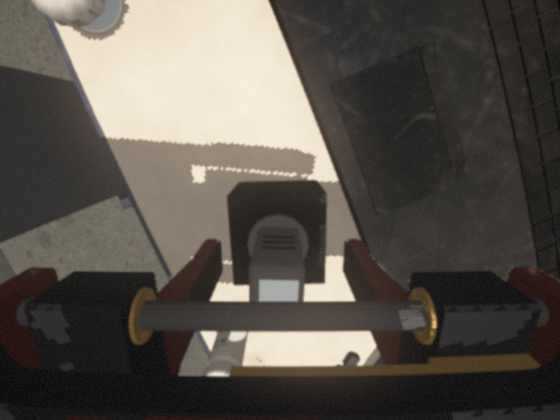

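```bash
python3 -m creep '[{"tx":-2,"ty":0.7,"tz":-1,"rx":0,"ry":0.003,"rz":0,"fingers":40},{"tx":-2,"ty":0.7,"tz":-1,"rx":0,"ry":0.003,"rz":0,"fingers":150},{"tx":-2,"ty":0.7,"tz":-1,"rx":0,"ry":0.003,"rz":0,"fingers":150},{"tx":-2,"ty":0.7,"tz":-1,"rx":0,"ry":0.003,"rz":0,"fingers":150},{"tx":-2,"ty":0.7,"tz":-1,"rx":0,"ry":0.003,"rz":0,"fingers":255},{"tx":-2,"ty":0.7,"tz":-1,"rx":0,"ry":0.003,"rz":0,"fingers":255},{"tx":-2,"ty":0.7,"tz":-1,"rx":0,"ry":0.003,"rz":0,"fingers":255},{"tx":-2,"ty":0.7,"tz":-1,"rx":0,"ry":0.003,"rz":0,"fingers":255}]'
python3 -m creep '[{"tx":0,"ty":0,"tz":0,"rx":0,"ry":0,"rz":0,"fingers":255},{"tx":0,"ty":0,"tz":0,"rx":0,"ry":0,"rz":0,"fingers":255},{"tx":0,"ty":0,"tz":0,"rx":0,"ry":0,"rz":0,"fingers":255},{"tx":0,"ty":0,"tz":0,"rx":0,"ry":0,"rz":0,"fingers":255}]'
python3 - <<'E'
from h import *
save('wrist','u3');print(cur()[0])
E
```

```text
t: 20.88
ee_pos: [436.2, -181.3, 78.9]
orientation: [-1.035, 1.451, -1.448]
ft_force: [0.9, -1.1, -0.5]
width: 26.3
t: 21.38
ee_pos: [436.3, -181.3, 79.0]
orientation: [-1.035, 1.451, -1.448]
ft_force: [0.5, -0.3, -1.3]
width: 26.3
[ 436.19380841 -181.2480456    78.93634007]
```

View pics/u3.png

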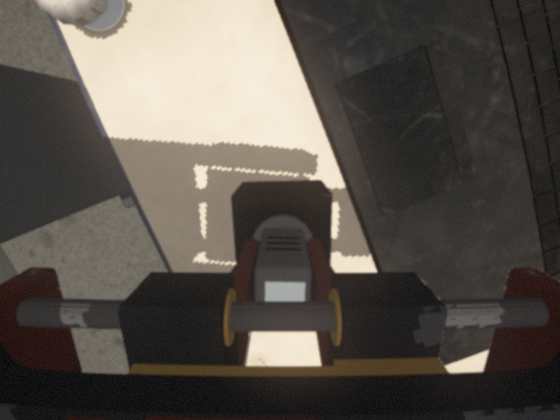

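```bash
python3 -m creep '[{"tx":0,"ty":0,"tz":20,"rx":0,"ry":0,"rz":0,"fingers":255},{"tx":0,"ty":0,"tz":50,"rx":0,"ry":0,"rz":0,"fingers":255},{"tx":0,"ty":0,"tz":85,"rx":0,"ry":0,"rz":0,"fingers":255},{"tx":0,"ty":0,"tz":110,"rx":0,"ry":0,"rz":0,"fingers":255},{"tx":10,"ty":-40,"tz":120,"rx":0,"ry":0,"rz":-0.1,"fingers":255},{"tx":20,"ty":-80,"tz":120,"rx":0,"ry":0,"rz":-0.2,"fingers":255},{"tx":30,"ty":-120,"tz":120,"rx":0,"ry":0,"rz":-0.3,"fingers":255},{"tx":40,"ty":-160,"tz":120,"rx":0,"ry":0,"rz":-0.437,"fingers":255},{"tx":50,"ty":-190,"tz":120,"rx":0,"ry":0,"rz":-0.437,"fingers":255},{"tx":50,"ty":-190,"tz":120,"rx":0,"ry":0,"rz":-0.437,"fingers":255}]'
python3 - <<'E'
from h import *
az=-0.769;R=plateR(az);C=np.array([502.3,-412.6,58]);T=toolR(az,az,0.3)
ring=C+R@[-12,16,0];print(ring)
delta(ring+R[:,2]*90,T)
save('wrist','x0')
E
```

```text
t: 22.68
ee_pos: [486.4, -373.0, 198.5]
orientation: [-0.741, 1.752, -1.749]
ft_force: [-0.6, 0.3, -1.2]
width: 26.1
[ 505.18854017 -393.13001027   54.45375752]
t [ -0.3  -1.7 -58. ] r [-0.21  -0.217  0.001] deg 17.3
```

View pics/x0.png

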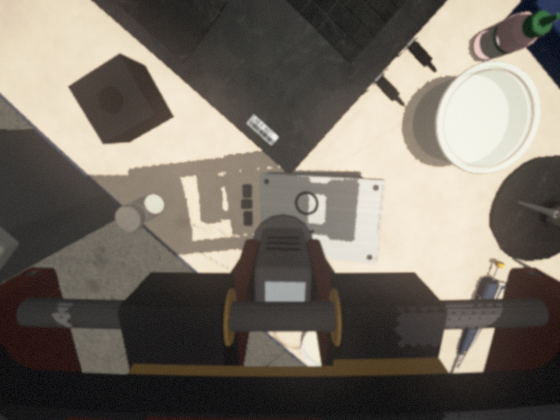

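```bash
python3 -m creep '[{"tx":0,"ty":-1,"tz":-10,"rx":-0.1,"ry":-0.11,"rz":0,"fingers":255},{"tx":0,"ty":-1.5,"tz":-30,"rx":-0.21,"ry":-0.217,"rz":0.001,"fingers":255},{"tx":0,"ty":-1.5,"tz":-58,"rx":-0.21,"ry":-0.217,"rz":0.001,"fingers":255},{"tx":0,"ty":-1.5,"tz":-58,"rx":-0.21,"ry":-0.217,"rz":0.001,"fingers":255},{"tx":0,"ty":-1.5,"tz":-58,"rx":-0.21,"ry":-0.217,"rz":0.001,"fingers":255},{"tx":0,"ty":-1.5,"tz":-58,"rx":-0.21,"ry":-0.217,"rz":0.001,"fingers":255}]'
python3 - <<'E'
from h import *
az=-0.769;R=plateR(az);C=np.array([502.3,-412.6,58]);T=toolR(az,az,0.3)
ring=C+R@[-12,16,0]
delta(ring+R[:,2]*90,T); p,r=cur()
c=save('wrist','x1'); c2=save('top','x1t'); save('scene','x1s')
print('ring px',proj(c,[ring]),'predicted tip/grip',proj(c,[p+r.apply([0,63.9,0]),p+r.apply([0,-12,0]),p+r.apply([0,-39,0])]))
E
```

```text
t: 23.48
ee_pos: [487.1, -373.3, 142.3]
orientation: [-0.611, 1.438, -1.954]
ft_force: [-0.0, -0.5, -1.5]
width: 25.7
t [-1.  -1.3 -1.8] r [ 0.001  0.001 -0.001] deg 0.1
ring px [[280.22880476 217.84444107]] predicted tip/grip [[280.68099424 225.94859603]
 [279.9747651  270.38532245]
 [279.53609559 298.09080264]]
```

View pics/x1.png

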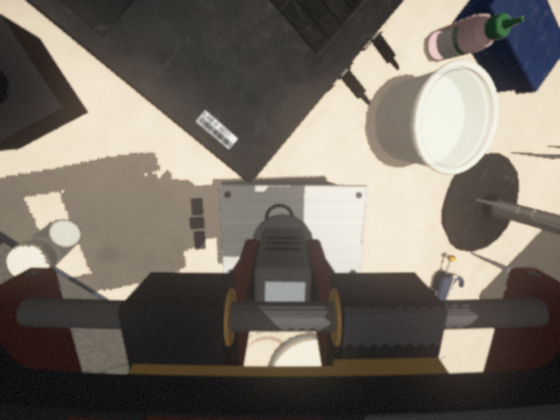

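View pics/x1t.png

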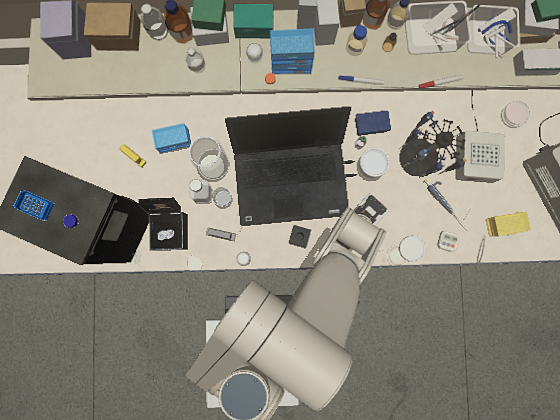

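View pics/x1s.png

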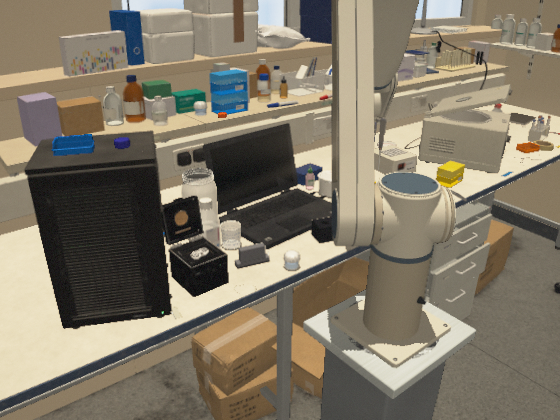

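```bash
cat > ov.py <<'E'
from h import *
import sys
def ov(fn,out,box=(200,170,360,320),f=4.5,depth=12.1):
    c=load(fn); s=np.load('pics/'+fn+'_pose.npz'); p=s['p'];r=Ro.from_rotvec(s['r'])
    az=-0.769;R=plateR(az);C=np.array([502.3,-412.6,58])
    x0,y0,x1,y1=box
    im=cv2.resize(c['pixels'][y0:y1,x0:x1],None,fx=f,fy=f,interpolation=cv2.INTER_CUBIC)
    th=np.linspace(0,2*np.pi,60)
    def draw(P,col):
        uv=(proj(c,P)-[x0,y0])*f; cv2.polylines(im,[np.round(uv).astype(np.int32)],True,col,1)
    g=lambda L:p+r.apply(np.array(L))
    # tool frame: gauge coords (x,z lateral; y along), grip point at y=-depth
    for y in (30,36): draw(g([[20*np.cos(t),-depth+y,20*np.sin(t)] for t in th]),(0,255,0))
    for y in (-27,30): draw(g([[a*13,-depth+y,b*13] for a,b in ((1,1),(1,-1),(-1,-1),(-1,1))]),(255,0,255))
    draw(g([[5*np.cos(t),-depth+76,5*np.sin(t)] for t in th]),(255,255,0))
    for rr in (10,13): draw((C+np.array([[-12+rr*np.cos(t),16+rr*np.sin(t),0] for t in th])@R.T),(0,0,255))
    draw(C+np.array([(-65,45,0),(65,45,0),(65,-45,0),(-65,-45,0)])@R.T,(0,0,255))
    cv2.imwrite('pics/'+out+'.png',im)
E
python3 - <<'E'
from ov import *
p,r=cur(); np.savez('pics/x1_pose.npz',p=p,r=r.as_rotvec()); ov('x1','x1o')
E
```

```text
(no output)
```

View pics/x1o.png

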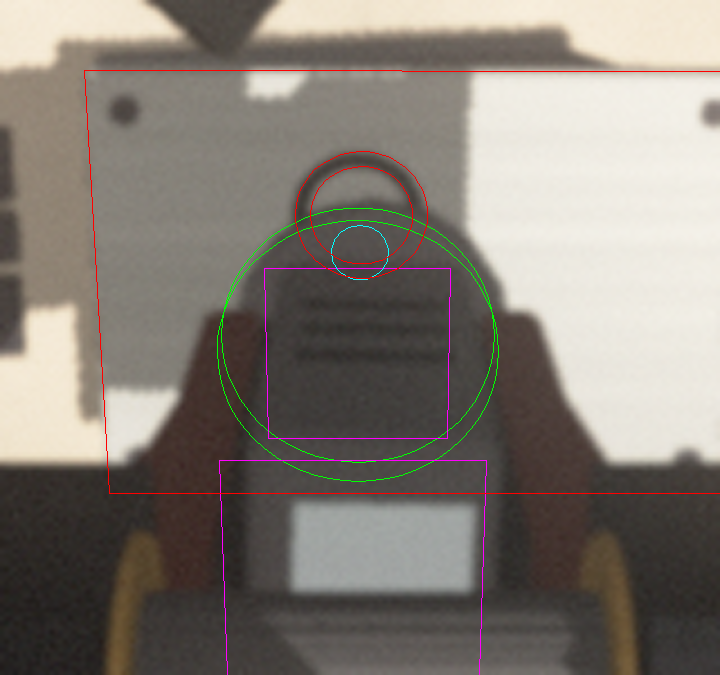

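Run:
```python
from h import *
def onplane(c,uv,z=54.45): return onz(c,[uv],z)[0].round(1)
def ringcent(fn,approx,w,f=6):
    c=load(fn);x,y=approx
    a=cv2.resize(c['pixels'][y-w:y+w,x-w:x+w],None,fx=f,fy=f,interpolation=cv2.INTER_CUBIC); cv2.imwrite('pics/r_'+fn+'.png',a)
    return a
ims=[ringcent(fn,ap,16) for fn,ap in (('v5t',(360,215)),('top0',(360,215)),('g1',(364,352)),('v3',(388,218)))]
cv2.imwrite('pics/rings.png',np.hstack(ims))
```

```text
(no output)
```

View pics/rings.png

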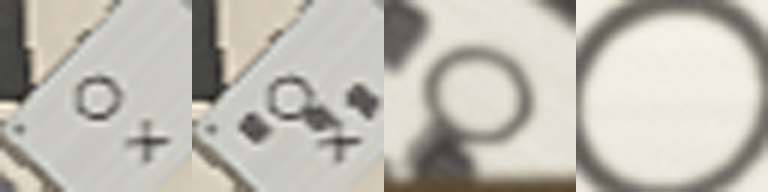

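Run:
```python
from h import *
for fn,uv in (('v5t',(360.3,215.2)),('g1',(363.8,351.7)),('v3',(388,218.2)),('p1',(215+296/5.2,150+247/5.2)),('p2',(180+316/3.6,100+221/3.6)),('v4',(356.7,182.5)),('x0',(306.5,203.5))):
    c=load(fn);print(fn,onz(c,[uv],54.45)[0].round(1))
# chips/gauge: compare gauge top in top view vs wrist
t=load('v5t'); print('gauge top via top',onz(t,[(260+205/5,160+376/5)],118))
# finger disc mid in tool centreline
c=load('wrist0'); s=np.array([245.4,574.4,230.2]); r=Ro.from_rotvec([-1.549,.317,-.317])
print(proj(c,[s+r.apply([0,y,0]) for y in (8,-11,-40,-60,-80)]))
```

```text
v5t [ 503.6 -392.6   54.5]
g1 [ 505.6 -392.5   54.4]
v3 [ 505.  -392.5   54.4]
p1 [ 505.3 -392.9   54.4]
p2 [ 505.1 -392.8   54.4]
v4 [ 505.1 -392.5   54.4]
x0 [ 504.4 -392.9   54.4]
gauge top via top [[ 436.05372504 -180.29848097  118.        ]]
[[284.2848557  254.74974281]
 [284.54403455 269.1461296 ]
 [285.07784    298.85686732]
 [285.59812742 327.89561165]
 [286.3258355  368.65304741]]
```

Run:
```python
from h import *
az=-0.769;R=plateR(az);T=toolR(az,az,0.3);ring=np.array([504,-392.1,54.5])
delta(ring+R[:,2]*67,T)
```

```text
t [  3.1  -5.2 -23.3] r [ 0.001  0.001 -0.001] deg 0.1
```

```bash
python3 -m creep '[{"tx":1,"ty":-2,"tz":-8,"rx":0,"ry":0,"rz":0,"fingers":255},{"tx":2,"ty":-4,"tz":-16,"rx":0,"ry":0,"rz":0,"fingers":255},{"tx":3,"ty":-5,"tz":-22,"rx":0,"ry":0,"rz":0,"fingers":255},{"tx":3,"ty":-5,"tz":-22,"rx":0,"ry":0,"rz":0,"fingers":255},{"tx":3,"ty":-5,"tz":-22,"rx":0,"ry":0,"rz":0,"fingers":255}]'
python3 - <<'E'
from h import *
az=-0.769;R=plateR(az);T=toolR(az,az,0.3);ring=np.array([504,-392.1,54.5])
p,r=cur();print(R.T@(p-ring)); delta(ring+R[:,2]*64,T)
f=np.array(ctrl.get_obs()['ft_force']);print('normal F',f@R[:,2])
np.savez('pics/x2_pose.npz',p=p,r=r.as_rotvec()); save('wrist','x2')
from ov import ov; ov('x2','x2o')
E
```

```text
t: 24.25
ee_pos: [489.3, -377.8, 118.9]
orientation: [-0.612, 1.44, -1.952]
ft_force: [-0.5, -1.0, -2.2]
width: 26.1
[-6.11677211e-01  4.08753734e-02  6.75883724e+01]
t [ 1.2 -1.2 -3.2] r [ 0.    -0.    -0.001] deg 0.1
normal F -2.2339802661304424
```

View pics/x2o.png

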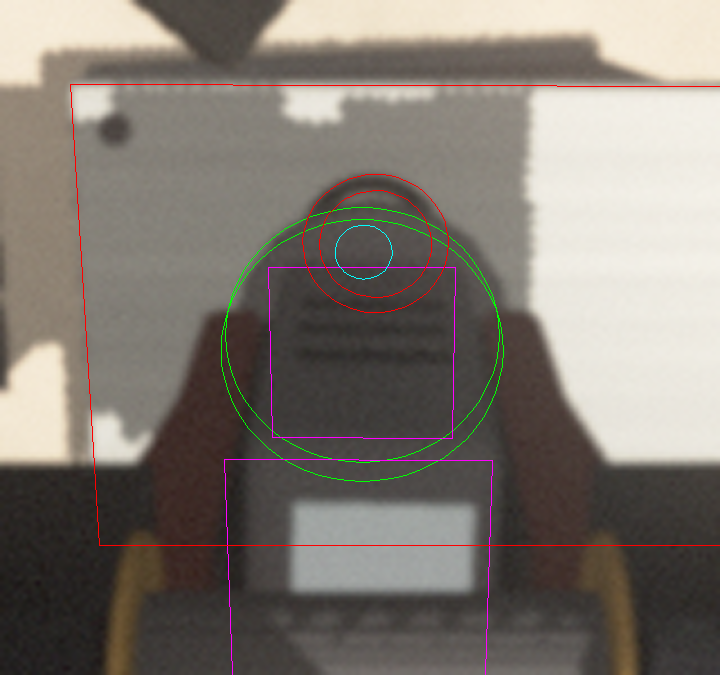

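```bash
python3 -m creep '[{"tx":0.5,"ty":-0.5,"tz":-1.5,"rx":0,"ry":0,"rz":0,"fingers":255},{"tx":1,"ty":-0.9,"tz":-2.9,"rx":0,"ry":0,"rz":0,"fingers":255},{"tx":1,"ty":-0.9,"tz":-2.9,"rx":0,"ry":0,"rz":0,"fingers":255},{"tx":1,"ty":-0.9,"tz":-2.9,"rx":0,"ry":0,"rz":0,"fingers":255}]'
cat > f.py <<'E'
from h import *
az=-0.769;R=plateR(az);T=toolR(az,az,0.3);ring=np.array([504,-392.1,54.5])
p,r=cur();print('plate frame',(R.T@(p-ring)).round(2),'tilt',np.degrees(np.arccos(-(r.as_matrix()[:,1]@R[:,2]))).round(2))
f=np.array(ctrl.get_obs()['ft_force']);print('F plate',(R.T@f).round(2), ctrl.get_obs()['t'])
E
python3 f.py
```

```text
t: 24.8
ee_pos: [490.3, -378.7, 116.1]
orientation: [-0.612, 1.44, -1.953]
ft_force: [-0.1, -0.3, -1.4]
width: 26.3
plate frame [-0.14  0.09 64.54] tilt 0.0
F plate [-0.31 -0.32 -1.37] 24.8
```

```bash
python3 -m creep '[{"tx":0.2,"ty":-0.2,"tz":-1,"rx":0,"ry":0,"rz":0,"fingers":255},{"tx":0.4,"ty":-0.4,"tz":-2,"rx":0,"ry":0,"rz":0,"fingers":255},{"tx":0.4,"ty":-0.4,"tz":-2,"rx":0,"ry":0,"rz":0,"fingers":255},{"tx":0.4,"ty":-0.4,"tz":-2,"rx":0,"ry":0,"rz":0,"fingers":255}]'; python3 f.py
python3 -m creep '[{"tx":0.2,"ty":-0.2,"tz":-1,"rx":0,"ry":0,"rz":0,"fingers":255},{"tx":0.2,"ty":-0.2,"tz":-1,"rx":0,"ry":0,"rz":0,"fingers":255},{"tx":0.2,"ty":-0.2,"tz":-1,"rx":0,"ry":0,"rz":0,"fingers":255}]'; python3 f.py
```

```text
t: 25.3
ee_pos: [490.7, -379.1, 114.2]
orientation: [-0.612, 1.439, -1.953]
ft_force: [-0.7, 0.5, -0.7]
width: 26.0
plate frame [-6.000e-02  9.000e-02  6.252e+01] tilt 0.01
F plate [-0.97 -0.12 -0.44] 25.3
t: 25.68
ee_pos: [490.9, -379.4, 113.2]
orientation: [-0.612, 1.439, -1.953]
ft_force: [0.1, 0.6, 1.2]
width: 26.1
plate frame [-0.11  0.08 61.43] tilt 0.01
F plate [0.07 0.5  1.18] 25.675
```

```bash
python3 -m creep '[{"tx":0.2,"ty":-0.2,"tz":-1,"rx":0,"ry":0,"rz":0,"fingers":255},{"tx":0.2,"ty":-0.2,"tz":-1,"rx":0,"ry":0,"rz":0,"fingers":255},{"tx":0.2,"ty":-0.2,"tz":-1,"rx":0,"ry":0,"rz":0,"fingers":255}]'; python3 f.py
for i in 1 2 3; do python3 -m creep '[{"tx":0,"ty":0,"tz":0,"rx":0,"ry":0,"rz":0,"fingers":255}]' >/dev/null; python3 f.py | tail -1; done
python3 - <<'E'
from h import *
p,r=cur(); np.savez('pics/x3_pose.npz',p=p,r=r.as_rotvec()); save('wrist','x3')
from ov import ov; ov('x3','x3o')
E
```

```text
t: 26.05
ee_pos: [491.2, -379.5, 112.2]
orientation: [-0.612, 1.439, -1.953]
ft_force: [-0.2, 0.6, 1.6]
width: 26.0
plate frame [-0.12  0.1  60.41] tilt 0.01
F plate [-0.04  0.27  1.67] 26.05
F plate [ 0.07 -0.05  2.16] 26.175
F plate [0.48 0.42 2.46] 26.3
F plate [0.22 0.46 1.46] 26.425
```

View pics/x3o.png

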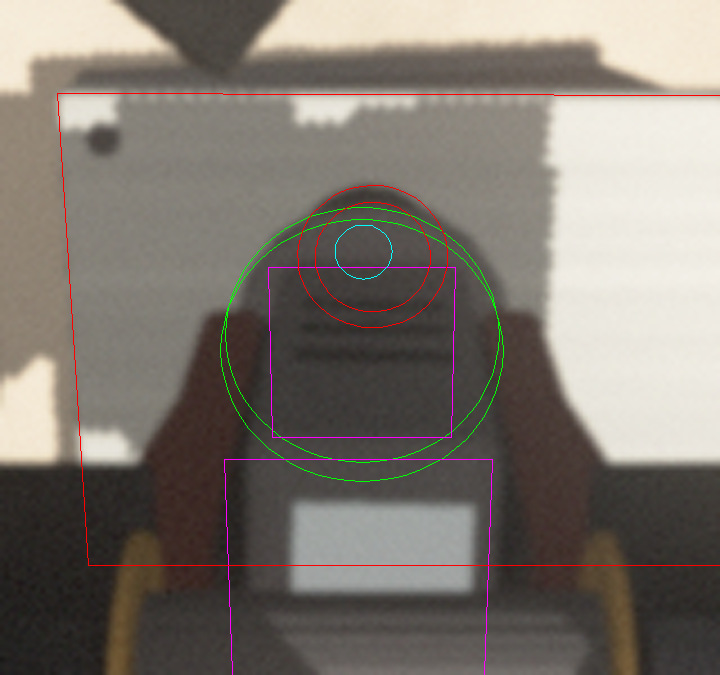

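```bash
python3 -c "
from workcell import ctrl
print(ctrl.close_job())"; python3 f.py
```

```text
the job is handed in; nothing more can be done
None
the job is handed in; nothing more can be done
```

I carried out both parts of the job and handed it in at about 26 s of the 72 s allowed. The arm is still holding the gauge on the ring. Handing in gave no verdict, so what follows is what my own last checks showed.

- **Chips:** I wiped the plate once from above the chips down to the low edge, with the scraper in the hand. The top camera then showed an empty plate and all three chips on the bench below that edge. The fingers stayed on the scraper's rib, above chip height.
- **Scraper:** I set it down near where it started, felt it touch the bench, and let go. The scene camera showed it standing upright.
- **Gauge:** it is out of its block. The tool is square to the fitted plate to 0.01°.
- **Press on the nose:** the force averaged about 3.5 N after allowing for the gauge's weight, with about 0.5 N of noise. That puts the nose about 4 mm in, half way.
- **Nose on the ring:** the flange hides the nose from the wrist camera, so I worked its position out from the grip pose and what showed of the ring and flange. By that it is within 1–2 mm of the ring's centre.
- **Bystanders:** none appeared moved in the overview pictures, but I did not measure them.

Some readings did not agree. The wrist and top cameras placed the ring about 1.5–2 mm apart, and I aimed between them. The fitted plate height from pictures was 55 mm, against 58 mm in the text, while touching the plate with the scraper gave about 58.6 mm. That touch briefly reached about 18 N on the scraper.

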